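Fit the drive sprockets to a conveyor gearmotor

TASK

Lever open the lid of the flat steel key box with the scraper, drop the longest key from it into the slot in the gearmotor's shaft, then slide every sprocket standing in the rack onto the shaft over that key, bosses towards the gearbox, pushed fully home against the shoulder and against one another. Leave the other keys in the box with the lid shut, and the scraper lying back on its mat.

Things in the scene. Friction and masses are not known exactly. Their poses are not given: they have to be found in the camera images.
- gearmotor: Blue gearbox with grey motor, fixed; steel output shaft, diameter 40, axis level, 130 mm above the bench. Origin: on the bench under the shaft's shoulder face. y along the shaft from its free end to the gearbox, z up. Shaft from the shoulder (y = 0) to y = -126 mm, last 6 mm tapered to diameter 31. Bearing cover (diameter 100) from y = 18 mm, housing 150 wide, y = 30 to 160, top 190 mm up.
- shoulder (a point): Point on the shaft's axis in the shoulder's face (shoulder diameter 52, 18 mm thick), with the gearmotor's axes. A sprocket home against the shoulder has its origin at y = -33 mm here, the next at -71, a third at -109 mm, all at z = -21.5 mm.
- keyseat (a point): Centre of the floor of the slot (keyseat) in the top of the shaft, 66 mm from the shoulder, with the gearmotor's axes. Slot 14 mm wide (x), 98 mm long (y), closed at both ends, open upwards; floor 10 mm above the shaft's axis, lips 8 mm above the floor. The seated key's origin lies here, along y; the key then stands 5 mm above the shaft.
- rack: Wooden rack, fixed, 150 x 206 mm: floor 12 mm thick, three slots 14 mm wide, 62 mm apart (y = -62, 0, 62 mm), each holds one sprocket's rim upright; ledges 35 mm high between them carry the bosses; side rails 52 mm high at x = +-68 mm. Origin: on the bench under the middle slot. Sprockets stand with the boss to its +y, keyway up, axis 69 mm above the bench.
- sprocket1: White plastic sprocket, about 260 g: toothed disc 10 mm thick, 116 mm across (rim top 57 mm above the axis), boss of diameter 68 reaching 28 mm beyond the disc on one side. Bore 43 mm; keyway 16 mm wide, its top 27.5 mm from the axis. Origin: bottom of the bore, 21.5 mm below the axis, mid-thickness of the disc; y towards the boss, z to the keyway. Pinch it by the disc. Two or three, all alike.
- sprocket2: Another such sprocket (None if absent).
- sprocket3: Another such sprocket (None if absent).
- keybox: Flat blue steel key box fixed to the bench, 122 mm deep (x), 240 mm wide (y), 44 mm high without the lid, floor 5 mm, walls 6 mm, two low dividers (23 mm high, at y = +-38 mm) making three compartments, one key in each. Origin: under its centre; its front, facing the robot, is at x = -61 mm.
- keybox_lid (a joint): Lid of the key box: a 6 mm plate, 122 x 240 mm, 220 g, flush with the walls, without a handle, hinged along the far edge. 0 shut, grows as it opens, up to its stop at 1.5 rad (nearly upright). The hinge is stiff (0.22 N m): the lid stays where it is left, and takes about 3 N at its front edge.
- lid_hinge (a point): Middle of the lid's hinge line, x = 61 mm, 44.5 mm above the bench, with the key box's axes; this is the height of the shut lid's underside.
- lid_edge (a point): Middle of the lid's front edge, on its underside; it moves with the lid, 122 mm from the hinge.
- pry_notch (a point): Middle of the opening for a blade in the front wall under the lid's edge, on the front face: 64 mm wide, from 32 to 44 mm above the bench (this point: 38 mm), through the 6 mm wall.
- key: The longest steel key: 90 mm long (x), 12 mm wide, 15 mm high, round ends, 120 g. Origin: centre of its underside, x along it. Lies along the box's x in one of the three compartments.
- key_short: A key 56 mm long, 12 mm wide, 15 mm high, in another compartment; to be left in the box.
- key_thin: A key 76 mm long, 8 mm wide, 10 mm high, in another compartment; to be left in the box.
- scraper: Flat scraper, 140 g, lying on the mat: wooden handle 24 mm wide and 22 mm high, from x = -85 to 25 mm; steel blade 36 mm wide and 3 mm thick, from x = 25 to 85 mm (its end), at mid-height of the handle (11 mm above its underside). Origin: on the underside, in the handle 25 mm behind the blade; x towards the blade.
- mat: Black rubber mat on the bench, 120 x 210 x 3 mm, fixed. Origin: under its centre, long side along y.
- tape_roll: Bystander: roll of tape, 96 mm across, 25 mm high. Origin: centre of its underside.
- bearing: Bystander: ball bearing, 64 mm across, 18 mm high, lying flat. Origin: centre of its underside.
- spray_can: Bystander: spray can, 66 mm across, 190 mm high. Origin: centre of its underside.
- carton: Bystander: cardboard carton 100 x 140 x 90 mm. Origin: centre of its underside.
- mug: Bystander: white mug, 80 mm across, 95 mm high. Origin: centre of its underside.

How it is judged:
By the outcome, as a careful person would: the job done as asked, in the order asked, and still so for the second after the job is handed in, with the robot touching nothing.
Of sprocket1, sprocket2, sprocket3 only 2 to 3 are there at a start; the rules pass over those that are not, and their reading is None.
At some moment in a run one of scraper may be knocked a few centimetres aside while the robot is not near it.
It also fails if it takes over 210 s, if anything falls off the work surface, if the arm or the gripper's body presses on something with over 40 N, if the wrist force passes 120 N, or if a joint passes its speed limit or range.

ROBOT

A 6-joint arm with a two-finger parallel gripper is mounted at the origin on the work surface. World frame = base frame: x ahead of the robot, y to its left, z up, the work surface at z = 0. Lengths are in m, angles in rad, forces in N, time in s.
With the tool pointing down it reaches from about 0.35 to 0.975 m from the base axis. Payload 4.9 kg.
Tool frame: the origin (TCP) lies midway between the tips of the shut fingers; the grasp point (between the pads) lies 19 mm behind it (ctrl.tcp_to_grasp is the distance from the TCP to the grasp point, in m); z points along the fingers, y is the line along which they close (so a half turn about z gives the same grasp; the last joint's range is limited). The gripper opens to 85 mm and grips with 20 to 120 N. Pads are 22 mm wide; open, the fingers measure 114 mm over their backs; the gripper's body (76 mm by 85 mm) begins 54 mm behind the grasp point. The pads swing forward as they close: fully open they stand 13 mm farther back than shut.
Start: joints at [1.157, 0.053, 1.613, -0, 1.476, -0.119], TCP at [0.182, 0.598, 0.231] pointing down, gripper open.
Joint ranges: [-3.01, 3.01], [-1.01, 2.22], [0.06, 2.58], [-1.02, 4.17], [0.09, 2.62], [-3.14, 3.14]. Speed limits (rad/s): [2.57, 2.57, 3.14, 3.14, 3.14, 3.14].

INTERFACE

Orientations are given as a rotation vector (axis times angle).
In Python, from station import ctrl, viewer, telemetry gives the robot as it stands (ctrl), with the cameras (viewer) and the readings (telemetry).
- The arm moves only by the shell command python3 jog.py 'ROWS' [FORCE]. ROWS is rows parted by semicolons, their numbers by spaces, 1 to 20 of them, each of 7 numbers: the finger opening in m, then dx, dy, dz in m, then a rotation vector rx, ry, rz in rad; each row is the pose to reach, as a shift and turn from the pose commanded when the command began, along the tool's axes at that moment; what a row does not reach only later rows make up. A row lasts 1/12 s, in which the tool goes at most 0.0417 m and 0.125 rad, less where a joint would pass 70% of its speed; a pose out of reach is approached as far as the arm can. The fingers move at their own pace and stop on an object; FORCE is the grip in N (left out, the last holds). Time passes only in rows, so rows that do not move let the fingers close. It prints the time, the measured TCP pose, the force, the opening and the grip force at its end.
- telemetry.get_obs(): the state, without advancing time (a new reading comes with each control period).
- viewer.get_image(name): name is "side" or "top" or "wrist"; returns the picture (400x640x3 uint8, red, green, blue); there is no depth.
- viewer.camera_params(name): a dict with "fx", "fy", "cx", "cy" (pixels), "T" (4x4, takes a point from camera to world coordinates); the wrist camera has in their place "tool_from_camera" (4x4, takes a point from camera to tool coordinates, whose origin is the TCP and whose axes are the flange's). Camera axes: x right, y down, z forward; pixel columns grow to the right and rows downward; lengths in m; the calibration is good to about 2 mm. A picture is of the moment at which its call begins: read the wrist's pose just before it. camera_params takes no time and is no camera call.
- ctrl.finish_job(): hands the job in; it is judged then, once.
The state is a dict: "t": time; "q": joint angles; "dq": joint speeds; "effort": joint torques, N m; "tool_pos": TCP position; "tool_rot": TCP orientation; "contact_force": force on the tool from outside, world axes, zero at the start; "wrist_torque": the same for the moment, N m; "opening": finger opening in m; "grip_force": force on a finger pad.
Only numpy, scipy, OpenCV 4.12 (cv2) and the standard library are available. Lean on these libraries where they do the work, as an engineer would, in place of code of your own. Each camera call takes 0.05 s, during which the arm holds its last target. There are 200 camera calls.

## Working session

There is one attempt and no reset: what is moved stays moved. The work goes in short steps, Python scripts to look and compute and a shell command to move; the robot and the scene stay as the last step left them, time stands still between calls to the robot, and variables do not carry over. Pictures are saved under pics/ and viewed, at most 14 in all, crops included, and the job is handed in when it is done.

```bash
ls; mkdir -p pics; cat > h.py <<'E'
import numpy as np, cv2
from scipy.spatial.transform import Rotation as R
from station import ctrl, viewer, telemetry
def save(name,fn,crop=None,scale=1):
    im=viewer.get_image(name)[:,:,::-1]
    cv2.imwrite(fn.replace('.png','_raw.png'),im)
    if crop: im=im[crop[1]:crop[3],crop[0]:crop[2]]
    if scale!=1: im=cv2.resize(im,None,fx=scale,fy=scale,interpolation=cv2.INTER_CUBIC)
    cv2.imwrite(fn,im)
def camT(name,obs=None):
    p=viewer.camera_params(name)
    if name!='wrist': return p,np.array(p['T'])
    o=obs or telemetry.get_obs(); T=np.eye(4); T[:3,:3]=R.from_rotvec(o['tool_rot']).as_matrix(); T[:3,3]=o['tool_pos']
    return p,T@np.array(p['tool_from_camera'])
def px2w(name,u,v,z,obs=None):
    p,T=camT(name,obs); d=T[:3,:3]@np.array([(u-p['cx'])/p['fx'],(v-p['cy'])/p['fy'],1]); 
    s=(z-T[2,3])/d[2]; return T[:3,3]+s*d
def w2px(name,P,obs=None):
    p,T=camT(name,obs); c=np.linalg.inv(T)@np.r_[P,1]; return np.array([p['fx']*c[0]/c[2]+p['cx'],p['fy']*c[1]/c[2]+p['cy']])
E
python3 - <<'E'
from h import *
np.set_printoptions(precision=4,suppress=True)
for n in('top','side'):
    save(n,f'pics/{n}0.png',scale=1.25); p=viewer.camera_params(n); print(p)
print(viewer.camera_params('wrist')); print(telemetry.get_obs()); print(ctrl.tcp_to_grasp)
E
```

```text
jog.py
pics
station.py
{'fx': 512.380276911901, 'fy': 512.380276911901, 'cx': 318.196539131578, 'cy': 202.00186323465508, 'T': array([[ 0.0107, -0.9941,  0.1076,  0.4865],
       [-0.9999, -0.0093,  0.0142, -0.0438],
       [-0.0131, -0.1077, -0.9941,  1.3531],
       [ 0.    ,  0.    ,  0.    ,  1.    ]])}
{'fx': 505.79854504473445, 'fy': 505.79854504473445, 'cx': 323.1452352902699, 'cy': 210.55763351607874, 'T': array([[-0.9368, -0.2379,  0.2566,  0.2958],
       [-0.3497,  0.6118, -0.7095,  0.777 ],
       [ 0.0118, -0.7544, -0.6563,  0.8565],
       [ 0.    ,  0.    ,  0.    ,  1.    ]])}
{'fx': 302.4282975468498, 'fy': 302.4282975468498, 'cx': 318.09036543839284, 'cy': 199.47737001297875, 'tool_from_camera': array([[-0.0011, -0.9659, -0.2588,  0.0651],
       [ 1.    , -0.0007, -0.0016, -0.0008],
       [ 0.0014, -0.2588,  0.9659, -0.1429],
       [ 0.    ,  0.    ,  0.    ,  1.    ]])}
{'t': 0.1, 'q': array([ 1.157 ,  0.0533,  1.6142,  0.    ,  1.476 , -0.119 ]), 'dq': array([ 0.0011, -0.001 , -0.0036,  0.0015,  0.    ,  0.0011]), 'effort': array([  0.0001, -39.4904, -37.1364,  -0.0001,   0.0039,  -0.    ]), 'tool_pos': array([0.1813, 0.5975, 0.2302]), 'tool_rot': array([-0.4613, -3.107 ,  0.0028]), 'contact_force': array([-0.3177,  0.9565,  0.3994]), 'wrist_torque': array([-0.0358,  0.0027,  0.0186]), 'grip_force': 0.0, 'opening': 0.08528085527376807}
0.0187
```

View pics/top0.png

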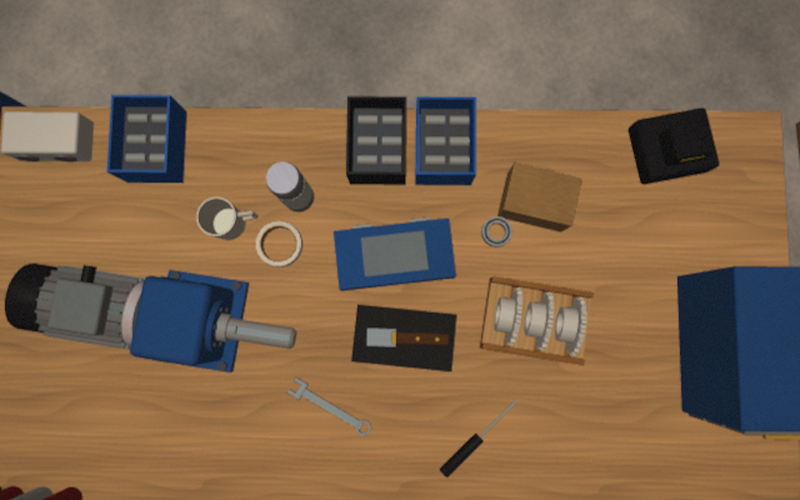

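View pics/side0.png

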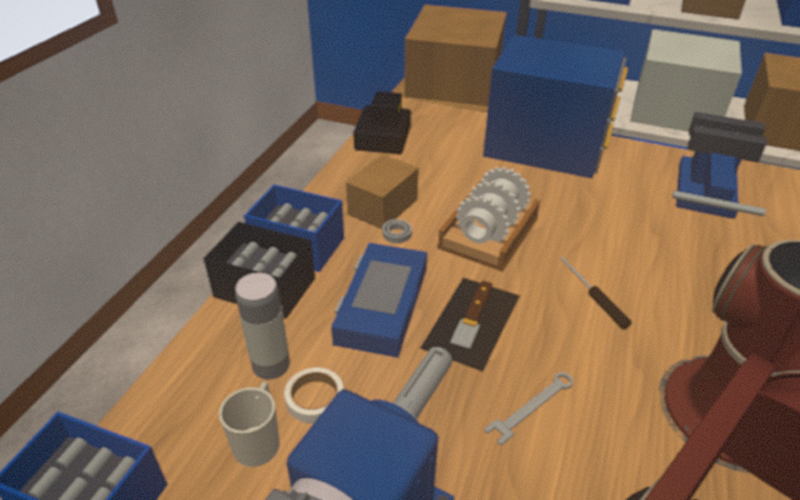

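```bash
python3 - <<'E'
import cv2,numpy as np
im=cv2.imread('pics/top0_raw.png')
a=cv2.resize(im[172:300,262:482],None,fx=3.5,fy=3.5,interpolation=cv2.INTER_CUBIC)
b=cv2.resize(im[238:287,110:246],None,fx=3,fy=3,interpolation=cv2.INTER_CUBIC)
c=np.zeros((600,800,3),np.uint8); c[:448,:770]=a; c[450:597,:408]=b
cv2.imwrite('pics/c1.png',c)
E
```

```text
(no output)
```

View pics/c1.png

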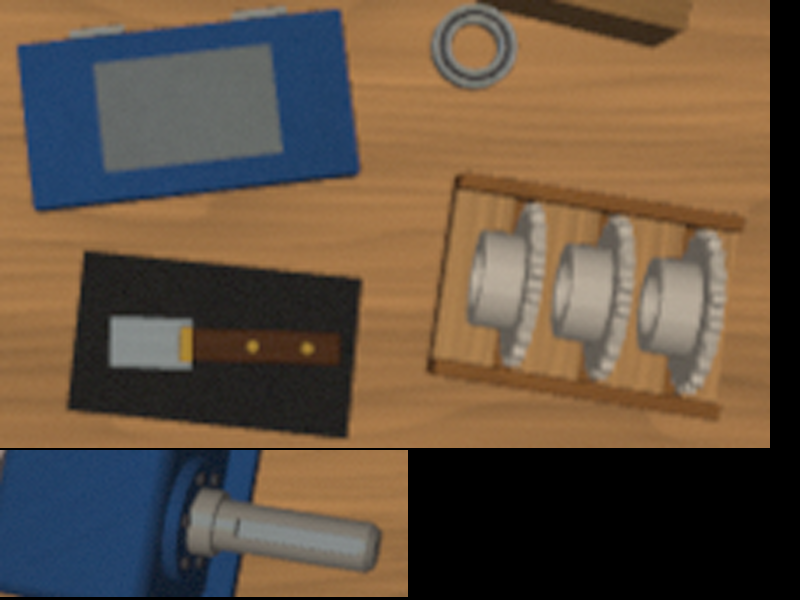

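```bash
cat > m.py <<'E'
from h import *
np.set_printoptions(precision=4,suppress=True)
A=lambda x,y,z: px2w('top',262+x/3.5,172+y/3.5,z)
B=lambda x,y,z: px2w('top',110+x/3,238+(y-450)/3,z)
print('lid',*[A(*c,.0505) for c in((20,45),(340,10),(358,170),(37,206))],sep='\n')
print('mat',*[A(*c,.003) for c in((85,252),(361,279),(347,437),(68,409))],sep='\n')
print('scr tip,blade end,handle end',A(110,342,.014+.0015),A(193,343,.0155),A(340,348,.025),A(193,346,.025))
print('rack rails',*[A(*c,.052) for c in((458,178),(745,218),(718,412),(432,368))],sep='\n')
print('rimtops z=.126',*[A(*c,.126) for c in((537,283),(622,297),(706,312))],sep='\n')
print('shaft shoulder front top/bot, end', B(222,490,.13),B(212,552,.13),B(380,527,.13),B(370,571,.13),B(237,527,.148))
for n in('top','side'):
  print(w2px(n,[0.3,0.4,0.13]))
E
python3 m.py
```

```text
lid
[0.6705 0.105  0.0505]
[ 0.6986 -0.1297  0.0505]
[ 0.581  -0.143   0.0505]
[0.5525 0.0901 0.0505]
mat
[0.5207 0.0582 0.003 ]
[ 0.5027 -0.149   0.003 ]
[ 0.386  -0.1387  0.003 ]
[0.4041 0.0688 0.003 ]
scr tip,blade end,handle end [0.4542 0.0375 0.0155] [ 0.4541 -0.0239  0.0155] [ 0.4519 -0.1319  0.025 ] [ 0.4522 -0.0241  0.025 ]
rack rails
[ 0.5758 -0.2153  0.052 ]
[ 0.5489 -0.422   0.052 ]
[ 0.4103 -0.3998  0.052 ]
[ 0.4391 -0.1961  0.052 ]
rimtops z=.126
[ 0.4998 -0.2588  0.126 ]
[ 0.4909 -0.3162  0.126 ]
[ 0.4815 -0.3728  0.126 ]
shaft shoulder front top/bot, end [0.4975 0.2924 0.13  ] [0.4486 0.2984 0.13  ] [0.4697 0.1657 0.13  ] [0.4351 0.1727 0.13  ] [0.4687 0.2746 0.148 ]
[135.0355 335.4101]
[404.1592 425.3153]
```

```bash
cat >> h.py <<'E'
def Rdown(phi):  # tool z down, tool x at world angle phi
    c,s=np.cos(phi),np.sin(phi); return np.array([[c,s,0],[s,-c,0],[0,0,-1.]])
def delta(pos,phi,obs=None,Rt=None):
    o=obs or telemetry.get_obs(); Rc=R.from_rotvec(o['tool_rot']).as_matrix(); Rt=Rdown(phi) if Rt is None else Rt
    d=Rc.T@(np.array(pos)-o['tool_pos']); r=R.from_matrix(Rc.T@Rt).as_rotvec()
    print('d',np.round(d,4),'r',np.round(r,4),'rows',np.ceil(max(np.linalg.norm(d)/.0417,np.linalg.norm(r)/.125))+1)
def st():
    o=telemetry.get_obs(); print('t',round(o['t'],2),'p',np.round(o['tool_pos'],4),'x',np.round(R.from_rotvec(o['tool_rot']).as_matrix()[:,0],3),'z',np.round(R.from_rotvec(o['tool_rot']).as_matrix()[:,2],3),'F',np.round(o['contact_force'],1),'op',round(o['opening'],4),'g',round(o['grip_force'],1)); return o
E
python3 - <<'E'
from h import *
delta([.453,-.0525,.2],1.557)
E
```

```text
d [-0.4488 -0.543   0.0311] r [-1.7000e-03  1.0000e-03  1.2898e+00] rows 18.0
```

```bash
python3 jog.py '.06 -.449 -.543 .031 0 0 1.29;.06 -.449 -.543 .031 0 0 1.29;.06 -.449 -.543 .031 0 0 1.29;.06 -.449 -.543 .031 0 0 1.29;.06 -.449 -.543 .031 0 0 1.29;.06 -.449 -.543 .031 0 0 1.29;.06 -.449 -.543 .031 0 0 1.29;.06 -.449 -.543 .031 0 0 1.29;.06 -.449 -.543 .031 0 0 1.29;.06 -.449 -.543 .031 0 0 1.29;.06 -.449 -.543 .031 0 0 1.29;.06 -.449 -.543 .031 0 0 1.29;.06 -.449 -.543 .031 0 0 1.29;.06 -.449 -.543 .031 0 0 1.29;.06 -.449 -.543 .031 0 0 1.29;.06 -.449 -.543 .031 0 0 1.29;.06 -.449 -.543 .031 0 0 1.29;.06 -.449 -.543 .031 0 0 1.29;.06 -.449 -.543 .031 0 0 1.29' 60
python3 - <<'E'
from h import *
st(); save('wrist','pics/w1.png',scale=1.25)
E
```

```text
t: 1.68
tool_pos: [0.4533, -0.0536, 0.1995]
tool_rot: [-2.24, -2.2, 0.001]
contact_force: [-0.9, -0.5, -0.6]
opening: 0.0598
grip_force: 0.0
t 1.68 p [ 0.4533 -0.0536  0.1995] x [0.018 1.    0.001] z [-0.002  0.001 -1.   ] F [-0.9 -0.5 -0.6] op 0.0598 g 0.0
```

View pics/w1.png

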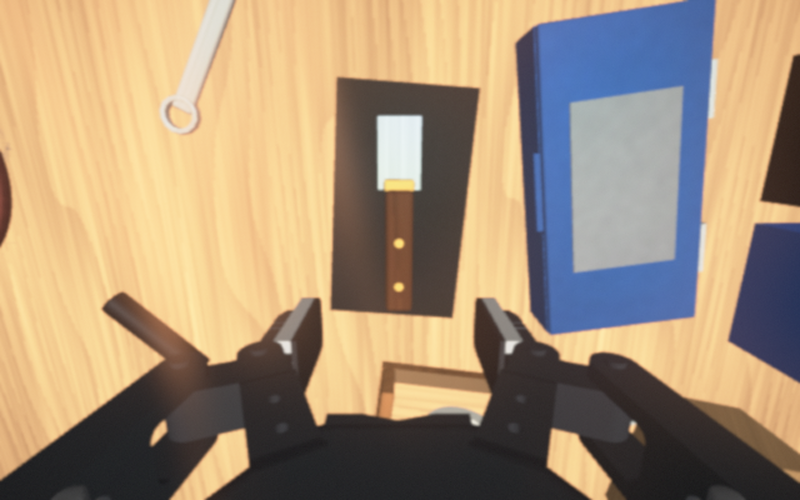

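```bash
python3 - <<'E'
from h import *
o=telemetry.get_obs(); W=lambda u,v,z: px2w('wrist',u/1.25,v/1.25,z,o).round(4)
print(W(400,115,.0155),W(400,309,.025),W(399,243,.025), W(399.5,186,.0155))
print('front edge',W(539,26,.0505),W(551,332,.0505),'far',W(714,4,.0505),W(693,317,.0505),'notch',W(539,192,.038))
print('mat',W(338,78,.003),W(479,88,.003),W(453,317,.003),W(332,309,.003))
E
```

```text
[0.4561 0.0379 0.0155] [ 0.4535 -0.1294  0.025 ] [ 0.4535 -0.0676  0.025 ] [ 0.4547 -0.0196  0.0155]
front edge [0.5527 0.0915 0.0505] [ 0.5814 -0.1412  0.0505] far [0.6705 0.1028 0.0505] [ 0.6992 -0.1292  0.0505] notch [ 0.5664 -0.0241  0.038 ]
mat [0.4051 0.0688 0.003 ] [0.5223 0.059  0.003 ] [ 0.505  -0.1485  0.003 ] [ 0.3873 -0.1382  0.003 ]
```

```bash
python3 jog.py '.05 .0066 .0011 .16 0 0 0;.05 .0066 .0011 .16 0 0 0;.05 .0066 .0011 .16 0 0 0;.05 .0066 .0011 .16 0 0 0;.05 .0066 .0011 .18 0 0 0;.05 .0066 .0011 .193 0 0 0;.05 .0066 .0011 .193 0 0 0;.02 .0066 .0011 .193 0 0 0;.01 .0066 .0011 .193 0 0 0;.01 .0066 .0011 .193 0 0 0;.01 .0066 .0011 .193 0 0 0;.01 .0066 .0011 .193 0 0 0;.01 .0066 .0011 .193 0 0 0;.01 .0066 .0011 .193 0 0 0;.01 .0066 .0011 .193 0 0 0' 80
python3 - <<'E'
from h import *
st()
E
```

```text
t: 2.98
tool_pos: [0.4561, -0.0455, 0.0092]
tool_rot: [2.236, 2.204, 0.003]
contact_force: [-0.5, 1.7, 7.4]
opening: 0.022
grip_force: 81.6
t 2.98 p [ 0.4561 -0.0455  0.0092] x [0.014 1.    0.   ] z [ 0.003  0.    -1.   ] F [-0.5  1.7  7.4] op 0.022 g 81.6
```

```bash
python3 jog.py '.01 0 0 -.04 0 0 0;.01 0 0 -.08 0 0 0;.01 .0067 .0068 -.08 0 0 1.436;.01 .0067 .0068 -.08 0 0 1.436;.01 .0067 .0068 -.08 0 0 1.436;.01 .0067 .0068 -.08 0 0 1.436;.01 .0067 .0068 -.08 0 0 1.436;.01 .0067 .0068 -.08 0 0 1.436;.01 .0067 .0068 -.08 0 0 1.436;.01 .0067 .0068 -.08 0 0 1.436;.01 .0067 .0068 -.08 0 0 1.436;.01 .0067 .0068 -.08 0 0 1.436;.01 .0067 .0068 -.08 0 0 1.436;.01 .0067 .0068 -.08 0 0 1.436;.01 .0067 .0068 -.08 0 0 1.436;.01 .0067 .0068 -.05 0 0 1.436;.01 .0067 .0068 -.026 0 0 1.436;.01 .0067 .0068 -.026 0 0 1.436'
python3 - <<'E'
from h import *
o=st(); save('side','pics/s_a.png',(250,170,450,330),3)
save('wrist','pics/w_a.png',(200,20,480,320),2)
T=o['tool_pos']
E
python3 - <<'E'
import cv2,numpy as np
a=cv2.imread('pics/s_a.png');b=cv2.imread('pics/w_a.png')
c=np.zeros((600,800,3),np.uint8);a=cv2.resize(a,(400,320),interpolation=cv2.INTER_AREA);b=cv2.resize(b,(400,428),interpolation=cv2.INTER_AREA)
c[:320,:400]=a;c[:428,400:]=b;cv2.imwrite('pics/c2.png',c)
E
```

```text
t: 4.48
tool_pos: [0.4573, -0.0379, 0.0286]
tool_rot: [-3.133, -0.192, 0.014]
contact_force: [-1.8, 0.8, -2.5]
opening: 0.0221
grip_force: 80.6
t 4.48 p [ 0.4573 -0.0379  0.0286] x [ 0.992  0.122 -0.009] z [-0.009  0.002 -1.   ] F [-1.8  0.8 -2.5] op 0.0221 g 80.6
```

View pics/c2.png

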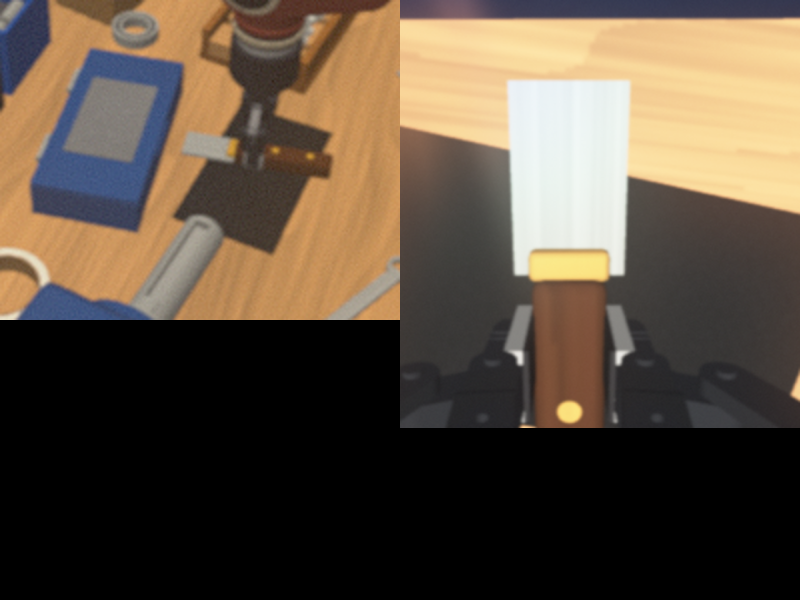

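```bash
python3 - <<'E'
from h import *
o=st(); p=viewer.camera_params('wrist'); T=np.array(p['tool_from_camera'])
for u0,u1,v in((508,630,80),(514,626,275)):
    w=(u1-u0)/1.4286; D=p['fx']*.036/w; u=200+((u0+u1)/2-400)/1.4286; v=20+v/1.4286
    c=np.array([(u-p['cx'])/p['fx'],(v-p['cy'])/p['fy'],1,0])*D; c[3]=1
    print((T@c)[:3])
    # ray with tool z=-.0048
    d=T[:3,:3]@c[:3]; 
    for z in(-.003,-.006,-.009): print('  ',T[:3,3]+d*(z-T[2,3])/d[2])
E
```

```text
t 4.58 p [ 0.4605 -0.0387  0.0326] x [ 0.993  0.121 -0.002] z [-0.003  0.001 -1.   ] F [ 1.  -0.6 -1.1] op 0.0219 g 80.6
[ 0.08262287  0.00110485 -0.00630059]
   [ 0.08303463  0.00111084 -0.003     ]
   [ 0.08266036  0.00110539 -0.006     ]
   [ 0.0822861   0.00109994 -0.009     ]
[ 0.02362976  0.00136405 -0.01042669]
   [ 0.02127906  0.00139249 -0.003     ]
   [ 0.02222862  0.001381   -0.006     ]
   [ 0.02317819  0.00136952 -0.009     ]
```

```bash
python3 jog.py '.01 .012 0 0 0 0 0;.01 .02 0 0 0 0 0;.01 .026 0 0 0 0 0;.01 .032 0 0 0 0 0;.01 .036 0 0 0 0 0;.01 .036 0 0 0 0 0;.01 .036 0 0 0 0 0'
python3 - <<'E'
from h import *
o=st(); save('wrist','pics/w_b.png',(120,0,520,320),1.5)
E
```

```text
t: 5.17
tool_pos: [0.4974, -0.0345, 0.0334]
tool_rot: [3.136, 0.19, -0.0]
contact_force: [-0.3, 0.3, -1.1]
opening: 0.022
grip_force: 80.6
t 5.17 p [ 0.4974 -0.0345  0.0334] x [ 0.993  0.121 -0.   ] z [-0. -0. -1.] F [-0.3  0.3 -1.1] op 0.022 g 80.6
```

View pics/w_b.png

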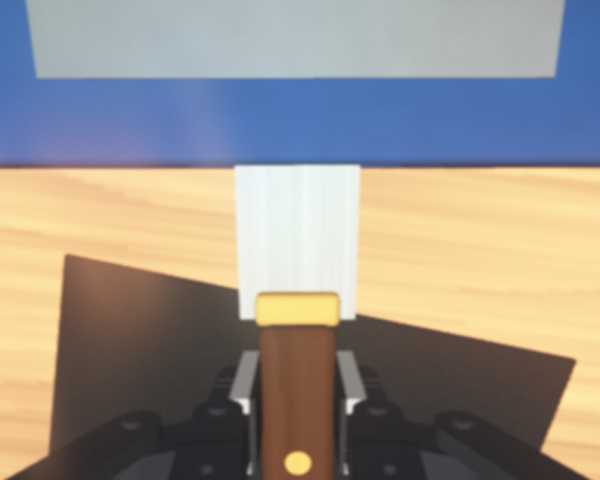

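```bash
python3 jog.py '.01 .0005 0 -.0147 0 0 0;.01 .0021 0 -.0253 0 0 0;.01 .0048 0 -.0357 0 0 0;.01 .0085 0 -.0458 0 0 0;.01 .0131 0 -.0554 0 0 0;.01 .0187 0 -.0646 0 0 0;.01 .0252 0 -.0731 0 0 0;.01 .0325 0 -.081 0 0 0;.01 .0406 0 -.0881 0 0 0;.01 .0493 0 -.0943 0 0 0;.01 .0586 0 -.0996 0 0 0;.01 .0684 0 -.104 0 0 0;.01 .0786 0 -.1074 0 0 0;.01 .0891 0 -.1097 0 0 0;.01 .0997 0 -.111 0 0 0;.01 .101 0 -.111 0 0 0;.01 .101 0 -.111 0 0 0'
python3 - <<'E'
from h import *
o=st(); save('wrist','pics/w_c.png',scale=.8); save('top','pics/t_c.png',(240,150,400,310),2)
a=cv2.imread('pics/w_c.png');b=cv2.imread('pics/t_c.png'); c=np.zeros((640-40,512+280,3),np.uint8)
c[:320,:512]=a;c[:320,512-0:792]=b[:320,20:300]; cv2.imwrite('pics/c3.png',c[:320])
E
```

```text
t: 6.63
tool_pos: [0.5975, -0.0224, 0.1442]
tool_rot: [3.136, 0.19, -0.006]
contact_force: [-7.7, -0.6, 0.8]
opening: 0.0219
grip_force: 80.8
t 6.63 p [ 0.5975 -0.0224  0.1442] x [ 0.993  0.121 -0.004] z [-0.004 -0.    -1.   ] F [-7.7 -0.6  0.8] op 0.0219 g 80.8
```

View pics/c3.png

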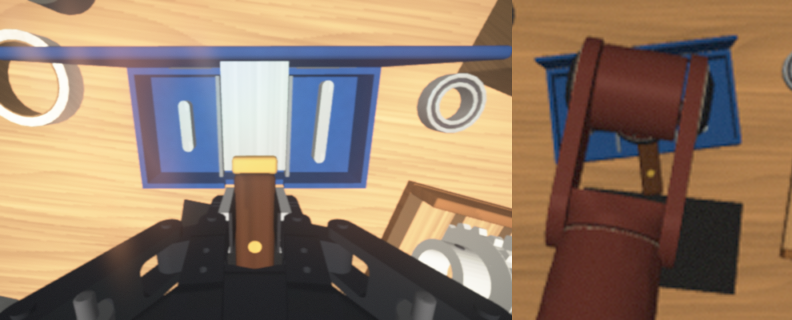

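```bash
python3 jog.py '.01 -.04 0 0 0 0 0;.01 -.08 0 0 0 0 0;.01 -.1432 .0058 0 0 0 -1.436;.01 -.1432 .0058 0 0 0 -1.436;.01 -.1432 .0058 0 0 0 -1.436;.01 -.1432 .0058 0 0 0 -1.436;.01 -.1432 .0058 0.03 0 0 -1.436;.01 -.1432 .0058 .05 0 0 -1.436;.01 -.1432 .0058 .08 0 0 -1.436;.01 -.1432 .0058 .08 0 0 -1.436;.01 -.1432 .0058 .08 0 0 -1.436;.01 -.1432 .0058 .08 0 0 -1.436;.01 -.1432 .0058 .08 0 0 -1.436;.01 -.1432 .0058 .1 0 0 -1.436;.01 -.1432 .0058 .12 0 0 -1.436;.01 -.1432 .0058 .12 0 0 -1.436;.01 -.1432 .0058 .12 0 0 -1.436'
python3 - <<'E'
from h import *
o=st(); delta([.4561,-.0455,.0095],1.557)
E
```

```text
t: 8.15
tool_pos: [0.4568, -0.0453, 0.0244]
tool_rot: [2.237, 2.205, 0.0]
contact_force: [0.4, 0.1, -1.7]
opening: 0.0216
grip_force: 80.5
t 8.15 p [ 0.4568 -0.0453  0.0244] x [0.014 1.    0.   ] z [ 0.  0. -1.] F [ 0.4  0.1 -1.7] op 0.0216 g 80.5
d [-0.0002 -0.0007  0.0149] r [ 0.0003 -0.0002 -0.0005] rows 2.0
```

```bash
python3 jog.py '.01 0 0 .008 0 0 0;.01 0 0 .014 0 0 0;.01 0 0 .0155 0 0 0;.01 0 0 .0155 0 0 0;.05 0 0 .0155 0 0 0;.05 0 0 .0155 0 0 0;.05 0 0 .0155 0 0 0;.05 0 0 .0155 0 0 0;.05 0 0 0 0 0 0;.05 0 0 -.04 0 0 0;.05 0 0 -.08 0 0 0;.05 0 0 -.12 0 0 0;.05 0 0 -.16 0 0 0;.05 0 0 -.2 0 0 0;.05 0 0 -.2 0 0 0'
python3 - <<'E'
from h import *
o=st()
delta([.62,-.03,.26],.121+np.pi)
E
```

```text
t: 9.4
tool_pos: [0.4604, -0.0464, 0.2348]
tool_rot: [2.226, 2.196, 0.013]
contact_force: [1.2, -0.7, 1.7]
opening: 0.0502
grip_force: 0.0
t 9.4 p [ 0.4604 -0.0464  0.2348] x [ 0.014  1.    -0.004] z [ 0.016 -0.004 -1.   ] F [ 1.2 -0.7  1.7] op 0.0502 g 0.0
d [ 0.0185  0.1597 -0.0227] r [ 0.0088  0.0171 -1.7057] rows 15.0
```

```bash
python3 jog.py '.05 -.01 .165 .03 0 0 -1.7057;.05 -.01 .165 .03 0 0 -1.7057;.05 -.01 .165 .03 0 0 -1.7057;.05 -.01 .165 .03 0 0 -1.7057;.05 -.01 .165 .03 0 0 -1.7057;.05 -.01 .165 .03 0 0 -1.7057;.05 -.01 .165 .03 0 0 -1.7057;.05 -.01 .165 .03 0 0 -1.7057;.05 -.01 .165 .03 0 0 -1.7057;.05 -.01 .165 .03 0 0 -1.7057;.05 -.01 .165 .03 0 0 -1.7057;.05 -.01 .165 .03 0 0 -1.7057;.05 -.01 .165 .03 0 0 -1.7057;.05 -.01 .165 .03 0 0 -1.7057;.05 -.01 .165 .03 0 0 -1.7057;.05 -.01 .165 .03 0 0 -1.7057;.05 -.01 .165 .03 0 0 -1.7057'
python3 - <<'E'
from h import *
o=st(); save('wrist','pics/w_d.png',(100,60,540,340),1.8)
E
```

```text
t: 10.82
tool_pos: [0.6209, -0.0576, 0.1941]
tool_rot: [0.187, -3.136, -0.0]
contact_force: [-0.9, 0.2, 0.0]
opening: 0.0501
grip_force: 0.0
t 10.82 p [ 0.6209 -0.0576  0.1941] x [-0.993 -0.119  0.   ] z [-0.  0. -1.] F [-0.9  0.2  0. ] op 0.0501 g 0.0
```

View pics/w_d.png

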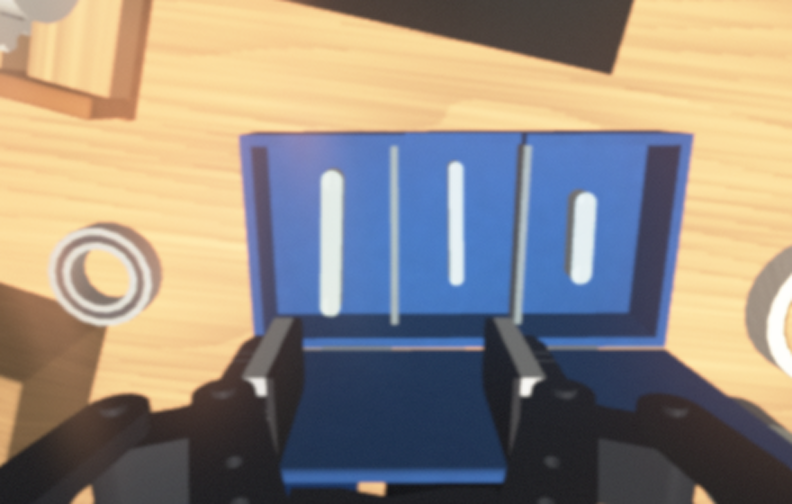

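```bash
python3 - <<'E'
from h import *
o=st(); W=lambda u,v,z: px2w('wrist',100+u/1.8,60+v/1.8,z,o)
a,b=W(333.5,171,.02),W(330,315,.02); print(a,b,np.linalg.norm(a-b),(a+b)/2)
d=b-a; print('yaw',np.arctan2(d[1],d[0]))
print('front wall top',W(245,134,.044),W(690,134,.044))
c=(a+b)/2; delta([c[0]-.008,c[1]-.001,.06],np.arctan2(d[1],d[0])+np.pi,o)
E
```

```text
t 10.87 p [ 0.6209 -0.0576  0.1942] x [-0.993 -0.119  0.   ] z [-0.  0. -1.] F [-0.3 -0.2 -0.5] op 0.0499 g 0.0
[ 0.59656837 -0.09630405  0.02      ] [ 0.68579829 -0.09040971  0.02      ] 0.08942439672716809 [ 0.64118333 -0.09335688  0.02      ]
yaw 0.06596214909282665
front wall top [ 0.57965887 -0.14212446  0.044     ] [0.55196068 0.09072899 0.044     ]
d [-0.0078 -0.0379  0.1342] r [ 0.     -0.0001  0.0535] rows 5.0
```

```bash
python3 jog.py '.03 -.0078 -.0379 .03 0 0 .0535;.03 -.0078 -.0379 .07 0 0 .0535;.03 -.0078 -.0379 .11 0 0 .0535;.03 -.0078 -.0379 .14 0 0 .0535;.03 -.0078 -.0379 .16 0 0 .0535;.03 -.0078 -.0379 .175 0 0 .0535;.03 -.0078 -.0379 .18 0 0 .0535;.03 -.0078 -.0379 .18 0 0 .0535;.005 -.0078 -.0379 .18 0 0 .0535;.005 -.0078 -.0379 .18 0 0 .0535;.005 -.0078 -.0379 .18 0 0 .0535;.005 -.0078 -.0379 .18 0 0 .0535;.005 -.0078 -.0379 .18 0 0 .0535;.005 -.0078 -.0379 .18 0 0 .0535' 50
python3 - <<'E'
from h import *
o=st()
E
```

```text
t: 12.03
tool_pos: [0.635, -0.0946, 0.0166]
tool_rot: [-0.106, 3.136, -0.002]
contact_force: [-0.7, 0.5, 5.5]
opening: 0.0094
grip_force: 49.6
t 12.03 p [ 0.635  -0.0946  0.0166] x [-0.998 -0.067 -0.004] z [ 0.004 -0.001 -1.   ] F [-0.7  0.5  5.5] op 0.0094 g 49.6
```

```bash
python3 jog.py '.005 0 0 -.02 0 0 0;.005 0 0 -.06 0 0 0;.005 0 0 -.1 0 0 0;.005 0 0 -.14 0 0 0;.005 0 0 -.18 0 0 0;.005 0 0 -.22 0 0 0;.005 0 0 -.22 0 0 0;.005 0 0 -.22 0 0 0'
python3 - <<'E'
from h import *
o=st(); delta([.4614,.2241,.235],4.55,o)
E
```

```text
t: 12.7
tool_pos: [0.6349, -0.0948, 0.2387]
tool_rot: [-0.106, 3.133, -0.004]
contact_force: [0.1, 0.6, -1.4]
opening: 0.0096
grip_force: 48.9
t 12.7 p [ 0.6349 -0.0948  0.2387] x [-0.998 -0.067 -0.007] z [ 0.007 -0.002 -1.   ] F [ 0.1  0.6 -1.4] op 0.0096 g 48.9
d [0.1516 0.3298 0.0019] r [-0.0067  0.0042 -1.341 ] rows 12.0
```

```bash
python3 jog.py '.005 .1516 .3298 0.002 0 0 -1.341;.005 .1516 .3298 0.002 0 0 -1.341;.005 .1516 .3298 0.002 0 0 -1.341;.005 .1516 .3298 0.002 0 0 -1.341;.005 .1516 .3298 0.002 0 0 -1.341;.005 .1516 .3298 0.002 0 0 -1.341;.005 .1516 .3298 0.002 0 0 -1.341;.005 .1516 .3298 0.002 0 0 -1.341;.005 .1516 .3298 0.002 0 0 -1.341;.005 .1516 .3298 0.002 0 0 -1.341;.005 .1516 .3298 0.002 0 0 -1.341;.005 .1516 .3298 0.002 0 0 -1.341;.005 .1516 .3298 0.002 0 0 -1.341;.005 .1516 .3298 0.002 0 0 -1.341'
python3 - <<'E'
from h import *
o=st(); save('wrist','pics/w_e.png',(150,40,470,340),1.9)
E
```

```text
t: 13.87
tool_pos: [0.4593, 0.2241, 0.2309]
tool_rot: [2.03, -2.395, -0.001]
contact_force: [0.4, -0.2, 0.0]
opening: 0.0096
grip_force: 49.1
t 13.87 p [0.4593 0.2241 0.2309] x [-0.164 -0.986  0.001] z [-0.002 -0.001 -1.   ] F [ 0.4 -0.2  0. ] op 0.0096 g 49.1
```

View pics/w_e.png

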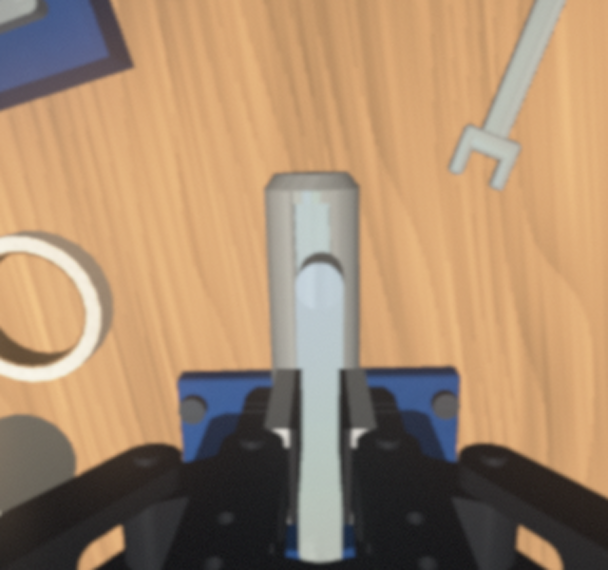

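```bash
python3 - <<'E'
from h import *
o=st(); W=lambda u,v,z: px2w('wrist',150+u/1.9,40+v/1.9,z,o)
for l,r,v in((266,358.5,190),(273,357.5,365)):
  a,b=W(l,v,.133),W(r,v,.133); print(a,b,np.linalg.norm(a-b),(a+b)/2)
a=W(312.2,190,.133);b=W(315.2,365,.133);d=b-a; print('axis ang',np.arctan2(d[1],d[0]))
print('slot end',W(322,254,.15), 'free end', W(312,172,.146),W(312,187,.15))
# key in hand: top z = TCP -.0116+.015
z=o['tool_pos'][2]+.0034
a,b=W(320,263,z),W(321,562,z); print('key',a,b,np.linalg.norm(a-b),(a+b)/2)
Rt=R.from_rotvec(o['tool_rot']).as_matrix(); print('key in tool',Rt.T@(a-o['tool_pos']),Rt.T@(b-o['tool_pos']))
print('tcp/TCP axis px', )
E
```

```text
t 13.92 p [0.4595 0.224  0.2312] x [-0.164 -0.986  0.001] z [-0.002 -0.001 -1.   ] F [-0.3  1.1 -0.7] op 0.0097 g 49.1
[0.47298266 0.17083411 0.133     ] [0.43532027 0.1771442  0.133     ] 0.038187336384972494 [0.45415146 0.17398916 0.133     ]
[0.48441471 0.24695424 0.133     ] [0.44714123 0.25322818 0.133     ] 0.037797813827372705 [0.46577797 0.25009121 0.133     ]
axis ang 1.4191719010393218
slot end [0.45418861 0.19804224 0.15      ] free end [0.45282884 0.16638425 0.146     ] [0.45370916 0.17177719 0.15      ]
key [0.45315575 0.18530776 0.23464709] [0.46717821 0.27096127 0.23464709] 0.08679374036023649 [0.46016698 0.22813452 0.23464709]
key in tool [ 3.92407052e-02 -7.16446939e-05 -3.36585522e-03] [-0.04755274  0.00014179 -0.0034413 ]
tcp/TCP axis px
```

```bash
python3 - <<'E'
from h import *
o=st(); delta([.4614,.2221,.167],4.558,o)
E
```

```text
t 13.92 p [0.4595 0.224  0.2312] x [-0.164 -0.986  0.001] z [-0.002 -0.001 -1.   ] F [-0.3  1.1 -0.7] op 0.0097 g 49.1
d [ 0.0015 -0.0023  0.0642] r [ 0.0016 -0.0009 -0.0103] rows 3.0
```

```bash
python3 jog.py '.005 .0015 -.0023 .03 0 0 -.01;.005 .0015 -.0023 .05 0 0 -.01;.005 .0015 -.0023 .064 0 0 -.01;.005 .0015 -.0023 .064 0 0 -.01;.005 .0015 -.0023 .064 0 0 -.01'
python3 - <<'E'
from h import *
o=st(); save('wrist','pics/w_f.png',(210,60,430,260),2.7)
E
```

```text
t: 14.33
tool_pos: [0.4613, 0.2221, 0.1674]
tool_rot: [2.043, -2.384, -0.001]
contact_force: [0.2, -1.1, -0.9]
opening: 0.0094
grip_force: 49.1
t 14.33 p [0.4613 0.2221 0.1674] x [-0.153 -0.988  0.001] z [-0.002 -0.001 -1.   ] F [ 0.2 -1.1 -0.9] op 0.0094 g 49.1
```

View pics/w_f.png

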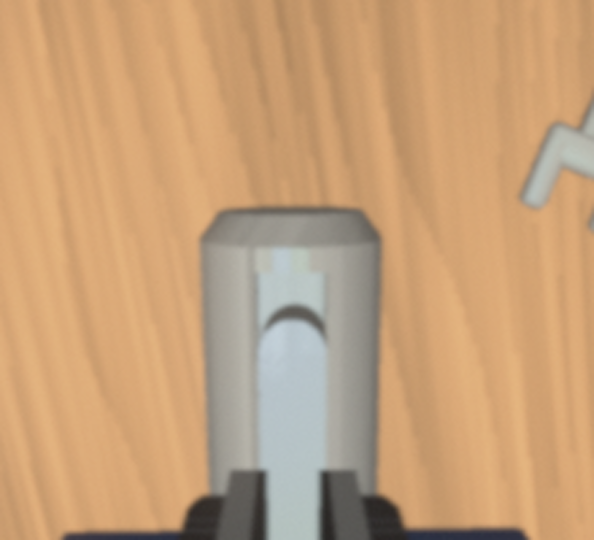

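```bash
python3 - <<'E'
from h import *
o=st(); W=lambda u,v,z: px2w('wrist',210+u/2.7,60+v/2.7,z,o)
Rt=R.from_rotvec(o['tool_rot']).as_matrix(); L=lambda p:(Rt.T@(p-o['tool_pos'])).round(4)
print('key end top',L(W(294,319,.1708)),'bot',L(W(294,305,.1558)))
print('slot end',L(W(291,249,.148)),'floor',L(W(291,249,.14)),'free end',L(W(291.5,209,.1455)),'taper',L(W(291.5,243,.15)))
for l,r,v in((202,381,260),(211,376,460)): print('shaft mid',L(W((l+r)/2,v,.133)),L(W(l,v,.133))[1]-L(W(r,v,.133))[1])
print('slot mid',L(W(291.5,290,.148)))
E
```

```text
t 14.38 p [0.4622 0.2225 0.1688] x [-0.153 -0.988 -0.   ] z [ 0.  0. -1.] F [-0.3 -0.7 -0.1] op 0.0096 g 49.1
key end top [ 0.0391  0.0002 -0.002 ] bot [0.039  0.0002 0.013 ]
slot end [ 0.0489 -0.0004  0.0208] floor [ 0.048  -0.0004  0.0288] free end [ 0.0566 -0.0002  0.0233] taper [ 0.0503 -0.0003  0.0188]
shaft mid [ 0.0449 -0.0003  0.0358] -0.0391
shaft mid [-0.0016  0.0002  0.0358] -0.0385
slot mid [ 0.0407 -0.0003  0.0208]
```

```bash
python3 jog.py '.005 .002 0.0 .004 0 0 0;.005 .002 0 .008 0 0 0;.005 .002 0 .010 0 0 0;.005 .002 0 .012 0 0 0;.005 .002 0 .012 0 0 0'
python3 - <<'E'
from h import *
o=st()
E
```

```text
t: 14.8
tool_pos: [0.4613, 0.2206, 0.156]
tool_rot: [2.046, -2.384, -0.0]
contact_force: [-0.2, -0.1, -1.7]
opening: 0.0097
grip_force: 49.1
t 14.8 p [0.4613 0.2206 0.156 ] x [-0.152 -0.988  0.   ] z [-0. -0. -1.] F [-0.2 -0.1 -1.7] op 0.0097 g 49.1
```

```bash
python3 jog.py '.005 0 0 .002 0 0 0;.005 0 0 .004 0 0 0;.005 0 0 .0045 0 0 0;.005 0 0 .0045 0 0 0'
python3 - <<'E'
from h import *
o=st()
E
```

```text
t: 15.13
tool_pos: [0.4615, 0.2207, 0.1518]
tool_rot: [-2.046, 2.384, 0.0]
contact_force: [0.2, 0.0, -1.3]
opening: 0.0093
grip_force: 49.1
t 15.13 p [0.4615 0.2207 0.1518] x [-0.152 -0.988 -0.   ] z [-0.  0. -1.] F [ 0.2  0.  -1.3] op 0.0093 g 49.1
```

```bash
python3 jog.py '.03 0 0 0 0 0 0;.03 0 0 0 0 0 0;.03 0 0 0 0 0 0;.03 0 0 0 0 0 0;.03 0 0 -.01 0 0 0;.04 0 0 -.04 0 0 0;.05 0 0 -.08 0 0 0;.05 -.04 0 -.08 0 0 0;.05 -.04 0 -.08 0 0 0;.05 -.04 0 -.08 0 0 0'
python3 - <<'E'
from h import *
o=st(); save('wrist','pics/w_g.png',(210,60,430,280),2.7)
E
```

```text
t: 15.97
tool_pos: [0.4681, 0.2614, 0.2337]
tool_rot: [-2.047, 2.38, -0.001]
contact_force: [0.4, 0.2, -0.2]
opening: 0.0501
grip_force: 0.0
t 15.97 p [0.4681 0.2614 0.2337] x [-0.15  -0.989 -0.001] z [ 0.002  0.001 -1.   ] F [ 0.4  0.2 -0.2] op 0.0501 g 0.0
```

View pics/w_g.png

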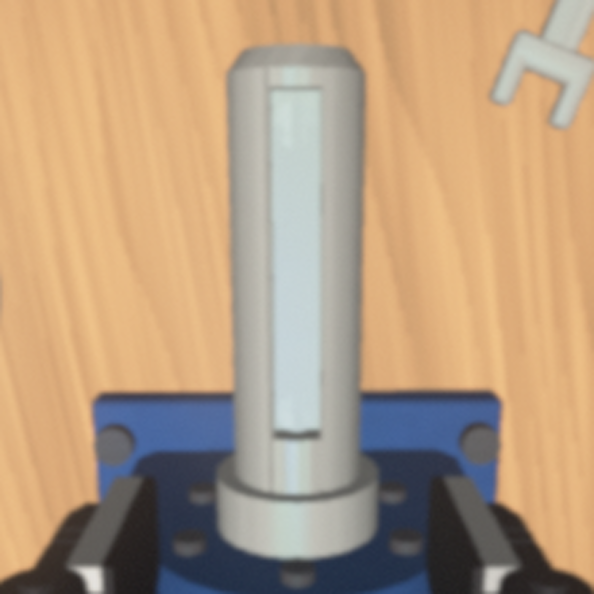

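```bash
python3 - <<'E'
import cv2,numpy as np
im=cv2.imread('pics/w_g_raw.png'); a=cv2.resize(im[80:235,285:345],None,fx=3.8,fy=3.8,interpolation=cv2.INTER_CUBIC).astype(float)
a=np.clip((a-100)*1.7,0,255).astype(np.uint8)
c=np.zeros((592,800,3),np.uint8); c[:a.shape[0],:a.shape[1]]=a[:592]
b=cv2.resize(im,(560,350)); c[:350,235:795]=b; cv2.imwrite('pics/c4.png',c)
g=im[:,:,1].astype(int)
for v in(110,140,180,210,217,219,221,224): print(v,g[v,300:336])
E
```

```text
110 [172 174 178 182 186 189 190 187 180 176 189 203 210 212 213 216 218 216
 212 209 210 211 213 211 210 210 208 205 196 186 183 183 181 177 171 166]
140 [171 173 176 180 185 188 190 188 180 176 186 202 209 209 210 210 210 210
 209 210 209 210 210 210 210 210 210 205 195 184 183 183 183 177 173 168]
180 [165 169 173 177 179 185 188 189 185 177 179 192 205 211 212 211 212 212
 211 212 211 211 212 212 212 212 210 208 197 186 183 182 179 176 171 167]
210 [160 164 170 173 177 181 185 190 187 177 174 186 205 215 217 218 219 217
 214 214 212 213 213 213 212 212 212 207 194 181 180 180 177 172 168 165]
217 [157 163 168 173 175 180 184 189 185 179 173 183 199 207 212 216 218 218
 216 212 211 211 211 211 210 210 208 203 190 180 179 178 178 173 168 164]
219 [158 164 169 172 176 181 185 189 186 178 164 154 149 148 148 154 161 172
 180 185 184 179 169 155 146 143 140 143 154 167 178 179 177 172 168 164]
221 [156 162 168 172 176 180 183 188 188 179 160 139 121 110 106 105 105 106
 107 108 107 107 106 103 102 102 104 115 137 165 175 180 176 173 168 164]
224 [155 163 168 172 175 179 185 188 189 182 180 188 197 199 198 200 202 203
 205 204 201 198 198 199 196 187 182 180 181 180 180 178 176 171 168 164]
```

View pics/c4.png

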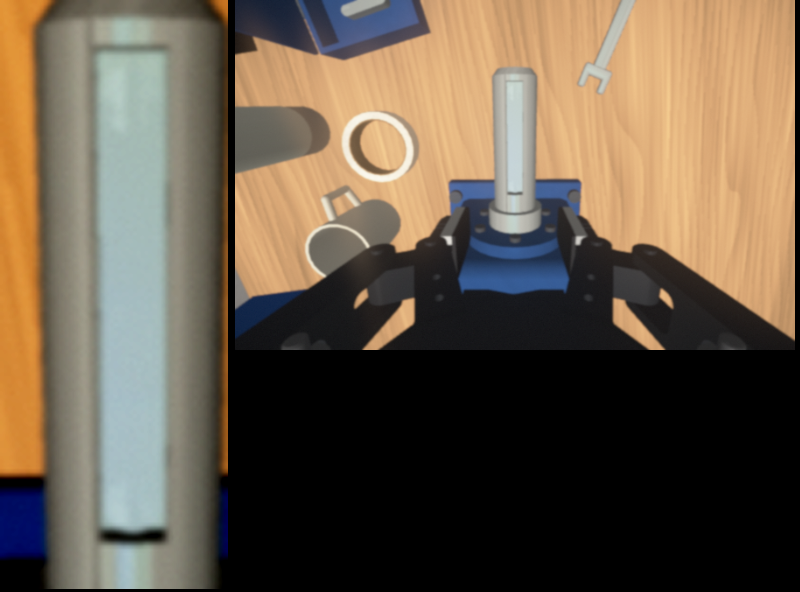

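```bash
python3 jog.py '.03 .04 0 .04 0 0 0;.03 .04 0 .07 0 0 0;.03 .04 0 .08 0 0 0;.03 .04 0 .08 0 0 0;.002 .04 0 .08 0 0 0;.002 .04 0 .08 0 0 0;.002 .04 0 .08 0 0 0;.002 .04 0 .08 0 0 0;.002 .04 0 .08 0 0 0' 20
python3 - <<'E'
from h import *
o=st()
E
```

```text
t: 16.77
tool_pos: [0.4623, 0.2214, 0.1534]
tool_rot: [-2.045, 2.382, -0.001]
contact_force: [-1.7, -0.1, 1.1]
opening: 0.0107
grip_force: 20.5
t 16.77 p [0.4623 0.2214 0.1534] x [-0.151 -0.988 -0.001] z [ 0.002  0.001 -1.   ] F [-1.7 -0.1  1.1] op 0.0107 g 20.5
```

```bash
python3 jog.py '.03 0 0 0 0 0 0;.03 0 0 0 0 0 0;.03 0 0 0 0 0 0;.03 0 0 -.01 0 0 0;.03 0 0 -.04 0 0 0;0 0 0 -.08 0 0 0;0 0 0 -.11 0 0 0;0 0 0 -.11 0 0 0;0 0 0 -.11 0 0 0'
python3 - <<'E'
from h import *
o=st(); delta([.73,-.0064,.26],.121+np.pi,o)
E
```

```text
t: 17.52
tool_pos: [0.4629, 0.2211, 0.2656]
tool_rot: [-2.042, 2.38, -0.004]
contact_force: [-1.1, -0.6, -0.2]
opening: -0.0003
grip_force: 0.0
t 17.52 p [0.4629 0.2211 0.2656] x [-0.152 -0.988 -0.003] z [ 0.006  0.002 -1.   ] F [-1.1 -0.6 -0.2] op -0.0003 g 0.0
d [ 0.1844 -0.2985  0.0068] r [-0.003   0.006   1.2974] rows 12.0
```

```bash
python3 jog.py '0 .1844 -.2985 .005 0 0 1.297;0 .1844 -.2985 .005 0 0 1.297;0 .1844 -.2985 .005 0 0 1.297;0 .1844 -.2985 .005 0 0 1.297;0 .1844 -.2985 .005 0 0 1.297;0 .1844 -.2985 .005 0 0 1.297;0 .1844 -.2985 .005 0 0 1.297;0 .1844 -.2985 .005 0 0 1.297;0 .1844 -.2985 .005 0 0 1.297;0 .1844 -.2985 .005 0 0 1.297;0 .1844 -.2985 .005 0 0 1.297;0 .1844 -.2985 .005 0 0 1.297;0 .1844 -.2985 .005 0 0 1.297;0 .1844 -.2985 .005 0 0 1.297'
python3 jog.py '0 0 0 .04 0 0 0;0 0 0 .08 0 0 0;0 0 0 .11 0 0 0;0 0 0 .11 0 0 0;0 0 0 .11 0 0 0'
python3 - <<'E'
from h import *
o=st(); d=o['tool_pos']-[.6258,-.0191,0]; print(d[:2]@[.9927,.1207], d[:2]@[-.1207,.9927])
E
```

```text
t: 18.68
tool_pos: [0.728, -0.0066, 0.2559]
tool_rot: [0.193, -3.134, -0.0]
contact_force: [0.3, 0.2, 0.2]
opening: -0.0004
grip_force: 0.0
t: 19.1
tool_pos: [0.7267, -0.0064, 0.1442]
tool_rot: [0.192, -3.13, -0.001]
contact_force: [1.5, -0.2, 0.3]
opening: -0.0004
grip_force: 0.0
t 19.1 p [ 0.7267 -0.0064  0.1442] x [-0.993 -0.122  0.005] z [-0.005  0.001 -1.   ] F [ 1.5 -0.2  0.3] op -0.0004 g 0.0
0.10173277818751651 0.0004546377307352578
```

```bash
python3 jog.py '0 .0308 0 .001 0 0 0;0 .046 0 .002 0 0 0;0 .0607 0 .0057 0 0 0;0 .0748 0 .0114 0 0 0;0 .0878 0 .0192 0 0 0;0 .0995 0 .0288 0 0 0;0 .1097 0 .04 0 0 0;0 .118 0 .0527 0 0 0;0 .1244 0 .0664 0 0 0;0 .1287 0 .081 0 0 0;0 .1303 0 .091 0 0 0;0 .1307 0 .095 0 0 0;0 .1307 0 .097 0 0 0;0 .1307 0 .098 0 0 0;0 .1307 0 .098 0 0 0'
python3 - <<'E'
from h import *
o=st()
E
```

```text
t: 20.35
tool_pos: [0.5996, -0.0228, 0.0506]
tool_rot: [-0.191, 3.135, -0.0]
contact_force: [-3.0, 0.1, 4.5]
opening: 0.0
grip_force: 2.2
t 20.35 p [ 0.5996 -0.0228  0.0506] x [-0.993 -0.121 -0.   ] z [ 0. -0. -1.] F [-3.   0.1  4.5] op 0.0 g 2.2
```

```bash
python3 jog.py '0 0 0 .0025 0 0 0;0 0 0 .0025 0 0 0;0 0 0 -.03 0 0 0;.03 0 0 -.07 0 0 0;.03 0 0 -.11 0 0 0;.03 0 0 -.15 0 0 0;.03 0 0 -.19 0 0 0;.03 0 0 -.21 0 0 0;.03 0 0 -.21 0 0 0'
python3 - <<'E'
from h import *
o=st(); delta([.50,-.31,.26],np.pi-.13,o)
E
```

```text
t: 21.1
tool_pos: [0.6025, -0.0231, 0.2681]
tool_rot: [-0.19, 3.122, -0.005]
contact_force: [-0.6, -0.4, 0.2]
opening: 0.0297
grip_force: 0.0
t 21.1 p [ 0.6025 -0.0231  0.2681] x [-0.992 -0.121 -0.014] z [ 0.014 -0.002 -1.   ] F [-0.6 -0.4  0.2] op 0.0297 g 0.0
d [ 0.1367 -0.2723  0.0073] r [-0.002   0.0143  0.2518] rows 9.0
```

```bash
python3 jog.py '.03 .1367 -.2723 0 0 0 .2518;.03 .1367 -.2723 0 0 0 .2518;.03 .1367 -.2723 0 0 0 .2518;.03 .1367 -.2723 0 0 0 .2518;.03 .1367 -.2723 0 0 0 .2518;.03 .1367 -.2723 0 0 0 .2518;.03 .1367 -.2723 0 0 0 .2518;.03 .1367 -.2723 0 0 0 .2518;.03 .1367 -.2723 0 0 0 .2518;.03 .1367 -.2723 0 0 0 .2518'
python3 - <<'E'
from h import *
o=st(); save('wrist','pics/w_h.png',(120,30,520,310),2); save('top','pics/t_h.png')
E
```

```text
t: 21.93
tool_pos: [0.496, -0.3097, 0.2583]
tool_rot: [-0.207, -3.134, -0.002]
contact_force: [-0.5, 1.3, 0.6]
opening: 0.0299
grip_force: 0.0
t 21.93 p [ 0.496  -0.3097  0.2583] x [-0.991  0.131  0.   ] z [-0.     0.001 -1.   ] F [-0.5  1.3  0.6] op 0.0299 g 0.0
```

View pics/w_h.png

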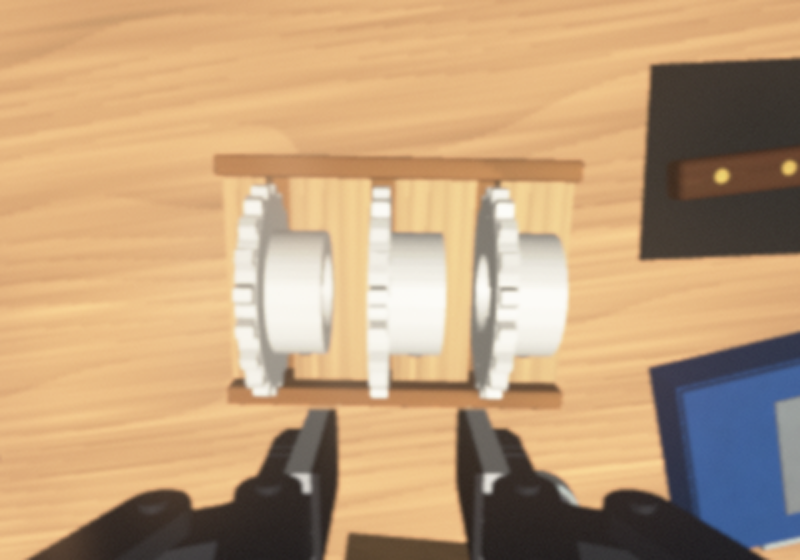

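```bash
python3 - <<'E'
from h import *
o=st(); W=lambda u,v,z: px2w('wrist',120+u/2,30+v/2,z,o)
for n,(l,r),e0,e1 in(('L',(235,253),(262,187),(264,395)),('M',(370,388),(381,187),(379,396)),('R',(499,518),(499,188),(492,396))):
  a,b=W(*e0,.069),W(*e1,.069)
  print(n,'top',W((l+r)/2,291,.126),'thick',np.linalg.norm(W(l,291,.126)-W(r,291,.126)),'mid',(a+b)/2,np.linalg.norm(a-b))
print('boss x', [W(298,v,.085)[:2] for v in(233,355)])
print('rails',[W(*c,.052)[:2].round(4) for c in((215,158),(582,165),(562,403),(229,401))])
print(W(677,185,.025),w2px('top',[.4545,-.132,.025]))
t=cv2.imread('pics/t_h_raw.png');
E
```

```text
t 22.03 p [ 0.4966 -0.3084  0.2585] x [-0.992  0.129  0.   ] z [-0.     0.001 -1.   ] F [0.3 0.4 0.1] op 0.03 g 0.0
L top [ 0.47303634 -0.37730984  0.126     ] thick 0.008312386550781013 mid [ 0.48555172 -0.38308403  0.069     ] 0.1178689765577701
M top [ 0.48112444 -0.31550016  0.126     ] thick 0.008310711946790837 mid [ 0.49432881 -0.31839409  0.069     ] 0.11836154261446975
R top [ 0.48888149 -0.25622035  0.126     ] thick 0.008770723045331823 mid [ 0.50294713 -0.25452328  0.069     ] 0.1178229180357425
boss x [array([ 0.45288882, -0.35505817]), array([ 0.51778901, -0.3663408 ])]
rails [array([ 0.4086, -0.3992]), array([ 0.4387, -0.1979]), array([ 0.5782, -0.2173]), array([ 0.5503, -0.4203])]
[ 0.45832561 -0.13374058  0.025     ] [359.18102038 270.40988647]
```

```bash
python3 jog.py '.03 .0021 .0528 0 0 0 .007;.03 .0021 .0528 .04 0 0 .007;.03 .0021 .0528 .08 0 0 .007;.03 .0021 .0528 .11 0 0 .007;.03 .0021 .0528 .13 0 0 .007;.03 .0021 .0528 .145 0 0 .007;.03 .0021 .0528 .1515 0 0 .007;.03 .0021 .0528 .1515 0 0 .007;.03 .0021 .0528 .1515 0 0 .007' 80
python3 - <<'E'
from h import *
o=st()
E
python3 jog.py '.003 0 0 0 0 0 0;.003 0 0 0 0 0 0;.003 0 0 0 0 0 0;.003 0 0 0 0 0 0;.003 0 0 0 0 0 0;.003 0 0 0 0 0 0'
python3 - <<'E'
from h import *
o=st()
E
```

```text
t: 22.78
tool_pos: [0.5016, -0.2563, 0.1079]
tool_rot: [0.213, 3.134, -0.0]
contact_force: [-0.1, -0.3, 0.4]
opening: 0.0298
grip_force: 0.0
t 22.78 p [ 0.5016 -0.2563  0.1079] x [-0.991  0.136 -0.001] z [ 0.001 -0.    -1.   ] F [-0.1 -0.3  0.4] op 0.0298 g 0.0
t: 23.28
tool_pos: [0.5022, -0.2577, 0.1094]
tool_rot: [0.216, 3.131, -0.002]
contact_force: [0.6, 0.7, 6.0]
opening: 0.0078
grip_force: 81.4
t 23.28 p [ 0.5022 -0.2577  0.1094] x [-0.991  0.137 -0.004] z [ 0.003 -0.002 -1.   ] F [0.6 0.7 6. ] op 0.0078 g 81.4
```

```bash
python3 jog.py '.003 0 0 -.02 0 0 0;.003 0 0 -.06 0 0 0;.003 0 0 -.1 0 0 0;.003 0 0 -.12 0 0 0;.003 0 0 -.12 0 0 0;.003 0 0 -.12 0 0 0'
python3 - <<'E'
from h import *
o=st(); delta([.4452,.1092,.1704],2.994,o)
E
```

```text
t: 23.78
tool_pos: [0.501, -0.2572, 0.2279]
tool_rot: [0.216, 3.133, -0.001]
contact_force: [-1.2, 0.7, -3.7]
opening: 0.008
grip_force: 80.2
t 23.78 p [ 0.501  -0.2572  0.2279] x [-0.991  0.137 -0.001] z [ 0.001 -0.001 -1.   ] F [-1.2  0.7 -3.7] op 0.008 g 80.2
d [0.1056 0.3553 0.0571] r [-0.0008  0.0013  0.01  ] rows 10.0
```

```bash
python3 jog.py '.003 .1056 .3553 0 0 0 .01;.003 .1056 .3553 0 0 0 .01;.003 .1056 .3553 0 0 0 .01;.003 .1056 .3553 0 0 0 .01;.003 .1056 .3553 0 0 0 .01;.003 .1056 .3553 0 0 0 .01;.003 .1056 .3553 0 0 0 .01;.003 .1056 .3553 0 0 0 .01;.003 .1056 .3553 0.0 0 0 .01;.003 .1056 .3553 .03 0 0 .01;.003 .1056 .3553 .057 0 0 .01;.003 .1056 .3553 .057 0 0 .01;.003 .1056 .3553 .057 0 0 .01;.003 .1056 .3553 .057 0 0 .01'
python3 - <<'E'
from h import *
o=st(); save('wrist','pics/w_i.png'); save('side','pics/s_i.png'); save('top','pics/t_i.png')
im=np.zeros((600,800,3),np.uint8)
w=cv2.imread('pics/w_i_raw.png'); s=cv2.imread('pics/s_i_raw.png'); t=cv2.imread('pics/t_i_raw.png')
for P in([.4537,.1666,.13],[.4452,.1092,.13]): print(w2px('top',P),w2px('side',P),w2px('wrist',P,o))
delta([.4452,.1092,.1704],2.994,o)
E
```

```text
t: 24.95
tool_pos: [0.4446, 0.1091, 0.1697]
tool_rot: [-0.232, -3.131, 0.0]
contact_force: [0.3, 1.2, -1.9]
opening: 0.0082
grip_force: 80.3
t 24.95 p [0.4446 0.1091 0.1697] x [-0.989  0.148  0.002] z [-0.002 -0.    -1.   ] F [ 0.3  1.2 -1.9] op 0.0082 g 80.3
[236.10836459 270.45206742] [353.49926296 283.53985377] [410.95507984 224.97076483]
[260.18301067 274.34167428] [366.65544893 263.77087567] [320.20039998 225.11415371]
d [-0.0006  0.0002 -0.0007] r [-0.0004 -0.0017 -0.0006] rows 2.0
```

```bash
python3 - <<'E'
from h import *
w=cv2.imread('pics/w_i_raw.png'); hsv=cv2.cvtColor(w,cv2.COLOR_BGR2HSV)
for c in(320,335,345,355,365,375,420,430,440,455,470):
    s=hsv[:,c,1]; m=(s<60)&(hsv[:,c,2]>90); r=np.flatnonzero(np.diff(np.r_[0,m.astype(int),0]))
    print(c,[(int(a),int(b)) for a,b in r.reshape(-1,2) if b-a>5])
E
```

```text
320 [(40, 61), (129, 320)]
335 [(46, 67), (169, 276)]
345 [(50, 71), (169, 245)]
355 [(55, 76), (169, 253)]
365 [(59, 92), (169, 271)]
375 [(50, 78), (85, 96), (176, 274)]
420 [(195, 255), (317, 331)]
430 [(195, 257)]
440 [(195, 257)]
455 [(195, 257)]
470 [(195, 257)]
```

```bash
cat > sil.py <<'E'
from h import *
from scipy.optimize import least_squares
p=viewer.camera_params('wrist'); T=np.array(p['tool_from_camera'])
def rows(x0,z0,r):
    dx,dz=x0-T[0,3],z0-T[2,3]; d=np.hypot(dx,dz); a=np.arctan2(dx,dz); h=np.arcsin(r/d)
    tilt=np.arctan2(T[0,2],T[2,2])
    return [p['cy']-p['fy']*np.tan(a+s*h-tilt) for s in(1,-1)]
def fit(r0,r1,r):
    s=least_squares(lambda q:np.array(rows(q[0],q[1],r))-[r0,r1],[0,.04]); return s.x
E
python3 - <<'E'
from sil import *
print('boss',fit(169,271,.034),fit(169,273,.034)); print('shaft',fit(195,257,.02),rows(0,.04,.034),rows(0,.04,.02))
E
```

```text
boss [-0.00084122  0.05149476] [-0.00023028  0.0477368 ]
shaft [-0.00220698  0.04281057] [np.float64(170.62018649525822), np.float64(278.89306702842583)] [np.float64(192.72470909666745), np.float64(255.7576478969755)]
```

```bash
python3 jog.py '.003 -.002 .01 -.0005 0 0 0;.003 -.002 .02 -.0005 0 0 0;.003 -.002 .03 -.0005 0 0 0;.003 -.002 .036 -.0005 0 0 0;.003 -.002 .042 -.0005 0 0 0;.003 -.002 .042 -.0005 0 0 0;.003 -.002 .042 -.0005 0 0 0'
python3 - <<'E'
from h import *
o=st()
E
```

```text
t: 25.68
tool_pos: [0.4529, 0.1511, 0.1707]
tool_rot: [-0.23, -3.133, 0.001]
contact_force: [-0.2, 0.6, -2.2]
opening: 0.0078
grip_force: 80.2
t 25.68 p [0.4529 0.1511 0.1707] x [-0.989  0.146  0.   ] z [-0. -0. -1.] F [-0.2  0.6 -2.2] op 0.0078 g 80.2
```

```bash
python3 jog.py '.003 0 .01 0 0 0 0;.003 0 .02 0 0 0 0;.003 0 .03 0 0 0 0;.003 0 .04 0 0 0 0;.003 0 .04 0 0 0 0'
python3 - <<'E'
from h import *
o=st(); save('wrist','pics/w_j.png')
w=cv2.imread('pics/w_j_raw.png'); hsv=cv2.cvtColor(w,cv2.COLOR_BGR2HSV)
for c in(320,365,420,440,470):
    s=hsv[:,c,1]; m=(s<60)&(hsv[:,c,2]>90); r=np.flatnonzero(np.diff(np.r_[0,m.astype(int),0]))
    print(c,[(int(a),int(b)) for a,b in r.reshape(-1,2) if b-a>5])
E
```

```text
t: 26.1
tool_pos: [0.4591, 0.1921, 0.1709]
tool_rot: [0.228, 3.133, 0.001]
contact_force: [0.9, 1.0, -1.6]
opening: 0.0077
grip_force: 80.2
t 26.1 p [0.4591 0.1921 0.1709] x [-0.989  0.145 -0.   ] z [ 0.     0.001 -1.   ] F [ 0.9  1.  -1.6] op 0.0077 g 80.2
320 [(129, 319)]
365 [(169, 272)]
420 [(191, 255)]
440 [(190, 253), (258, 271)]
470 [(86, 101), (183, 257)]
```

```bash
python3 jog.py '.003 0 .015 0 0 0 0;.003 0 .03 0 0 0 0;.003 0 .045 0 0 0 0;.003 0 .055 0 0 0 0;.003 0 .062 0 0 0 0;.003 0 .062 0 0 0 0'
python3 - <<'E'
from h import *
o=st()
E
python3 jog.py '.003 0 .002 0 0 0 0;.003 0 .004 0 0 0 0;.003 0 .004 0 0 0 0'
```

```text
t: 26.65
tool_pos: [0.4681, 0.2524, 0.1708]
tool_rot: [-0.23, -3.133, 0.0]
contact_force: [0.1, 0.4, -1.3]
opening: 0.0075
grip_force: 80.2
t 26.65 p [0.4681 0.2524 0.1708] x [-0.989  0.146  0.   ] z [-0. -0. -1.] F [ 0.1  0.4 -1.3] op 0.0075 g 80.2
t: 26.9
tool_pos: [0.4687, 0.2554, 0.1708]
tool_rot: [-0.232, -3.133, 0.0]
contact_force: [-0.1, -0.7, -2.3]
opening: 0.0079
grip_force: 80.2
```

```bash
python3 jog.py '.003 0 .0015 0 0 0 0;.003 0 .003 0 0 0 0;.003 0 .0045 0 0 0 0;.003 0 .0045 0 0 0 0'
python3 jog.py '.003 0 .001 0 0 0 0;.003 0 .002 0 0 0 0;.003 0 .002 0 0 0 0'
```

```text
t: 27.23
tool_pos: [0.4693, 0.2597, 0.1709]
tool_rot: [0.231, 3.133, -0.002]
contact_force: [0.4, -2.6, -1.4]
opening: 0.0083
grip_force: 80.3
t: 27.48
tool_pos: [0.4695, 0.26, 0.171]
tool_rot: [-0.231, -3.132, 0.009]
contact_force: [-1.2, -8.0, 1.5]
opening: 0.0075
grip_force: 80.7
```

```bash
python3 jog.py '.003 0 -.0015 0 0 0 0;.03 0 -.0015 0 0 0 0;.03 0 -.0015 0 0 0 0;.03 0 -.0015 0 0 0 0;.03 0 -.0015 -.005 0 0 0;.03 0 -.0015 -.02 0 0 0;.03 0 -.0015 -.06 0 0 0;.03 0 -.0015 -.09 0 0 0;.03 0 -.0015 -.09 0 0 0'
python3 - <<'E'
from h import *
o=st(); delta([.4930,-.3188,.15],3.0046,o); save('wrist','pics/w_k.png'); save('side','pics/s_k.png')
E
```

```text
t: 28.23
tool_pos: [0.4726, 0.2621, 0.2699]
tool_rot: [0.23, 3.121, 0.01]
contact_force: [0.3, 0.0, 1.4]
opening: 0.0298
grip_force: 0.0
t 28.23 p [0.4726 0.2621 0.2699] x [-0.989  0.147 -0.012] z [ 0.013  0.005 -1.   ] F [0.3 0.  1.4] op 0.0298 g 0.0
d [-0.1039 -0.5725  0.117 ] r [ 0.0072  0.0121 -0.0101] rows 16.0
```

```bash
python3 jog.py '.03 -.1039 -.5725 0 0 0 -.01;.03 -.1039 -.5725 0 0 0 -.01;.03 -.1039 -.5725 0 0 0 -.01;.03 -.1039 -.5725 0 0 0 -.01;.03 -.1039 -.5725 0 0 0 -.01;.03 -.1039 -.5725 0 0 0 -.01;.03 -.1039 -.5725 0 0 0 -.01;.03 -.1039 -.5725 0 0 0 -.01;.03 -.1039 -.5725 0 0 0 -.01;.03 -.1039 -.5725 0 0 0 -.01;.03 -.1039 -.5725 0 0 0 -.01;.03 -.1039 -.5725 0 0 0 -.01;.03 -.1039 -.5725 0 0 0 -.01;.03 -.1039 -.5725 0 0 0 -.01;.03 -.1039 -.5725 .04 0 0 -.01;.03 -.1039 -.5725 .08 0 0 -.01;.03 -.1039 -.5725 .1 0 0 -.01;.03 -.1039 -.5725 .1 0 0 -.01;.03 -.1039 -.5725 .1 0 0 -.01'
python3 - <<'E'
from h import *
o=st(); delta([.4930,-.3188,.1085],3.0046,o)
E
```

```text
t: 29.92
tool_pos: [0.4869, -0.3199, 0.1582]
tool_rot: [-0.215, -3.13, -0.005]
contact_force: [-0.1, -0.3, 0.2]
opening: 0.0304
grip_force: 0.0
t 29.92 p [ 0.4869 -0.3199  0.1582] x [-0.991  0.137  0.004] z [-0.004  0.003 -1.   ] F [-0.1 -0.3  0.2] op 0.0304 g 0.0
d [-0.0061  0.0018  0.0497] r [ 0.0029 -0.0043 -0.0004] rows 3.0
```

```bash
python3 jog.py '.03 -.0061 .0018 .02 0 0 0;.03 -.0061 .0018 .035 0 0 0;.03 -.0061 .0018 .047 0 0 0;.03 -.0061 .0018 .047 0 0 0;.03 -.0061 .0018 .047 0 0 0;.03 -.0061 .0018 .047 0 0 0'
python3 - <<'E'
from h import *
o=st(); delta([.4930,-.3188,.108],3.0046,o)
E
```

```text
t: 30.42
tool_pos: [0.4952, -0.3207, 0.1156]
tool_rot: [0.215, 3.132, -0.002]
contact_force: [-0.5, -0.2, 0.9]
opening: 0.0296
grip_force: 0.0
t 30.42 p [ 0.4952 -0.3207  0.1156] x [-0.991  0.137 -0.002] z [ 0.002 -0.002 -1.   ] F [-0.5 -0.2  0.9] op 0.0296 g 0.0
d [0.0024 0.0016 0.0076] r [-0.0014  0.0023 -0.0003] rows 2.0
```

```bash
python3 jog.py '.03 .0024 .0016 .0076 0 0 0;.03 .0024 .0016 .0076 0 0 0;.03 .0024 .0016 .0076 0 0 0;.003 .0024 .0016 .0076 0 0 0;.003 .0024 .0016 .0076 0 0 0;.003 .0024 .0016 .0076 0 0 0;.003 .0024 .0016 .0076 0 0 0;.003 .0024 .0016 .0076 0 0 0;.003 .0024 .0016 .0076 0 0 0' 80
python3 - <<'E'
from h import *
o=st()
E
python3 jog.py '.003 0 0 -.02 0 0 0;.003 0 0 -.06 0 0 0;.003 0 0 -.1 0 0 0;.003 0 0 -.12 0 0 0;.003 0 0 -.12 0 0 0;.003 0 0 -.12 0 0 0;.003 0 0 -.12 0 0 0'
python3 - <<'E'
from h import *
o=st(); delta([.4452,.1092,.1704],2.994,o)
E
```

```text
t: 31.17
tool_pos: [0.4925, -0.3184, 0.1068]
tool_rot: [0.216, 3.133, -0.001]
contact_force: [0.3, -0.3, 2.9]
opening: 0.008
grip_force: 81.3
t 31.17 p [ 0.4925 -0.3184  0.1068] x [-0.991  0.137 -0.001] z [ 0.001 -0.001 -1.   ] F [ 0.3 -0.3  2.9] op 0.008 g 81.3
t: 31.75
tool_pos: [0.4911, -0.3173, 0.2234]
tool_rot: [-0.215, -3.131, -0.004]
contact_force: [-0.5, 0.3, -3.7]
opening: 0.0085
grip_force: 80.7
t 31.75 p [ 0.4911 -0.3173  0.2234] x [-0.991  0.137  0.004] z [-0.003  0.003 -1.   ] F [-0.5  0.3 -3.7] op 0.0085 g 80.7
d [0.1037 0.416  0.0543] r [ 0.0023 -0.0038  0.0102] rows 12.0
```

```bash
python3 jog.py '.003 .1037 .416 0 0 0 .01;.003 .1037 .416 0 0 0 .01;.003 .1037 .416 0 0 0 .01;.003 .1037 .416 0 0 0 .01;.003 .1037 .416 0 0 0 .01;.003 .1037 .416 0 0 0 .01;.003 .1037 .416 0 0 0 .01;.003 .1037 .416 0 0 0 .01;.003 .1037 .416 0 0 0 .01;.003 .1037 .416 0 0 0 .01;.003 .1037 .416 .03 0 0 .01;.003 .1037 .416 .055 0 0 .01;.003 .1037 .416 .055 0 0 .01;.003 .1037 .416 .055 0 0 .01;.003 .1037 .416 .055 0 0 .01;.003 .1037 .416 .055 0 0 .01'
python3 - <<'E'
from sil import *
o=st(); save('wrist','pics/w_l.png')
w=cv2.imread('pics/w_l_raw.png'); hsv=cv2.cvtColor(w,cv2.COLOR_BGR2HSV)
for c in(320,355,365,420,440,470):
    s=hsv[:,c,1]; m=(s<60)&(hsv[:,c,2]>90); r=np.flatnonzero(np.diff(np.r_[0,m.astype(int),0]))
    print(c,[(int(a),int(b)) for a,b in r.reshape(-1,2) if b-a>5])
print(rows(0,.0378,.034),rows(0,.0378,.058),rows(0,.0378,.02))
delta([.4446,.1091,.1678],2.994,o)
E
```

```text
t: 33.08
tool_pos: [0.4473, 0.1075, 0.1724]
tool_rot: [0.233, 3.131, 0.0]
contact_force: [0.4, -0.8, -1.7]
opening: 0.0081
grip_force: 80.7
t 33.08 p [0.4473 0.1075 0.1724] x [-0.989  0.148 -0.002] z [ 0.002  0.    -1.   ] F [ 0.4 -0.8 -1.7] op 0.0081 g 80.7
320 [(36, 57), (132, 325)]
355 [(51, 72), (172, 253)]
365 [(55, 88), (172, 271)]
420 [(190, 248), (316, 326)]
440 [(189, 250)]
470 [(189, 250)]
[np.float64(171.20866236916393), np.float64(280.75850420757536)] [np.float64(131.22961034001216), np.float64(324.2532025376878)] [np.float64(193.55050678286676), np.float64(257.3113335275837)]
d [0.0029 0.0011 0.0046] r [ 0.0003  0.0017 -0.0012] rows 2.0
```

```bash
python3 jog.py '.003 .0029 0 .0046 0 0 0;.003 .0029 .01 .0046 0 0 0;.003 .0029 .02 .0046 0 0 0;.003 .0029 .03 .0046 0 0 0;.003 .0029 .038 .0046 0 0 0;.003 .0029 .044 .0046 0 0 0;.003 .0029 .044 .0046 0 0 0;.003 .0029 .044 .0046 0 0 0'
python3 jog.py '.003 0 .01 0 0 0 0;.003 0 .02 0 0 0 0;.003 0 .03 0 0 0 0;.003 0 .03 0 0 0 0'
```

```text
t: 33.8
tool_pos: [0.4501, 0.1526, 0.1666]
tool_rot: [0.229, 3.133, -0.0]
contact_force: [-0.0, -0.6, -2.0]
opening: 0.0082
grip_force: 80.7
t: 34.13
tool_pos: [0.4547, 0.1835, 0.1667]
tool_rot: [0.229, 3.133, 0.002]
contact_force: [-0.1, 0.1, -2.2]
opening: 0.0081
grip_force: 80.7
```

```bash
python3 jog.py '.003 0 .01 -.0008 0 0 0;.003 0 .02 -.0008 0 0 0;.003 0 .03 -.0008 0 0 0;.003 0 .034 -.0008 0 0 0;.003 0 .034 -.0008 0 0 0'
python3 jog.py '.003 0 .0015 0 0 0 0;.003 0 .003 0 0 0 0;.003 0 .0045 0 0 0 0;.003 0 .0045 0 0 0 0'
python3 jog.py '.003 0 .001 0 0 0 0;.003 0 .002 0 0 0 0;.003 0 .002 0 0 0 0'
```

```text
t: 34.55
tool_pos: [0.4596, 0.2165, 0.1674]
tool_rot: [-0.229, -3.133, -0.0]
contact_force: [0.3, 0.4, -2.5]
opening: 0.0083
grip_force: 80.7
t: 34.88
tool_pos: [0.4601, 0.2198, 0.1674]
tool_rot: [-0.232, -3.133, -0.0]
contact_force: [0.5, 0.1, -2.1]
opening: 0.008
grip_force: 80.7
t: 35.13
tool_pos: [0.4604, 0.2218, 0.1674]
tool_rot: [-0.232, -3.133, -0.0]
contact_force: [0.4, -0.1, -2.7]
opening: 0.0081
grip_force: 80.7
```

```bash
python3 jog.py '.003 0 .0015 0 0 0 0;.003 0 .003 0 0 0 0;.003 0 .003 0 0 0 0'
python3 jog.py '.003 0 .001 0 0 0 0;.003 0 .002 0 0 0 0;.003 0 .002 0 0 0 0'
```

```text
t: 35.38
tool_pos: [0.4607, 0.2226, 0.1676]
tool_rot: [-0.231, -3.132, 0.01]
contact_force: [-1.5, -8.7, 2.2]
opening: 0.008
grip_force: 81.2
t: 35.63
tool_pos: [0.4608, 0.2228, 0.1678]
tool_rot: [-0.231, -3.132, 0.017]
contact_force: [-3.0, -16.1, 3.8]
opening: 0.0081
grip_force: 81.7
```

```bash
python3 jog.py '.003 0 -.003 0 0 0 0;.022 0 -.003 0 0 0 0;.022 0 -.003 0 0 0 0;.022 0 -.003 0 0 0 0;.022 0 -.003 -.005 0 0 0;.022 0 -.003 -.02 0 0 0;.03 0 -.003 -.06 0 0 0;.03 0 -.003 -.09 0 0 0;.03 0 -.003 -.09 0 0 0;.03 0 -.003 -.09 0 0 0;.03 0 -.003 -.09 0 0 0'
python3 - <<'E'
from h import *
o=st(); delta([.4846,-.3802,.17],3.0046,o); save('wrist','pics/w_m.png')
E
```

```text
t: 36.55
tool_pos: [0.4606, 0.224, 0.2575]
tool_rot: [0.231, 3.133, 0.0]
contact_force: [0.9, 0.8, 0.1]
opening: 0.0302
grip_force: 0.0
t 36.55 p [0.4606 0.224  0.2575] x [-0.989  0.147 -0.   ] z [ 0.  0. -1.] F [0.9 0.8 0.1] op 0.0302 g 0.0
d [-0.1123 -0.5942  0.0873] r [ 0.0003  0.0003 -0.0101] rows 16.0
```

```bash
python3 jog.py '.03 -.1123 -.5942 0 0 0 -.01;.03 -.1123 -.5942 0 0 0 -.01;.03 -.1123 -.5942 0 0 0 -.01;.03 -.1123 -.5942 0 0 0 -.01;.03 -.1123 -.5942 0 0 0 -.01;.03 -.1123 -.5942 0 0 0 -.01;.03 -.1123 -.5942 0 0 0 -.01;.03 -.1123 -.5942 0 0 0 -.01;.03 -.1123 -.5942 0 0 0 -.01;.03 -.1123 -.5942 0 0 0 -.01;.03 -.1123 -.5942 0 0 0 -.01;.03 -.1123 -.5942 0 0 0 -.01;.03 -.1123 -.5942 0 0 0 -.01;.03 -.1123 -.5942 0 0 0 -.01;.03 -.1123 -.5942 .04 0 0 -.01;.03 -.1123 -.5942 .08 0 0 -.01;.03 -.1123 -.5942 .087 0 0 -.01;.03 -.1123 -.5942 .087 0 0 -.01;.03 -.1123 -.5942 .087 0 0 -.01;.03 -.1123 -.5942 .087 0 0 -.01'
python3 jog.py '.03 0 0 0 0 0 0;.03 0 0 .03 0 0 0;.03 0 0 .045 0 0 0;.03 0 0 .052 0 0 0;.03 0 0 .052 0 0 0;.03 0 0 .052 0 0 0'
python3 - <<'E'
from h import *
o=st(); delta([.4843,-.3798,.1075],3.0046,o)
E
```

```text
t: 38.27
tool_pos: [0.4856, -0.3805, 0.1729]
tool_rot: [0.214, 3.132, -0.003]
contact_force: [0.3, 0.1, 0.7]
opening: 0.0303
grip_force: 0.0
t: 38.77
tool_pos: [0.4852, -0.3808, 0.12]
tool_rot: [0.215, 3.133, -0.002]
contact_force: [-0.1, 0.5, 0.8]
opening: 0.03
grip_force: 0.0
t 38.77 p [ 0.4852 -0.3808  0.12  ] x [-0.991  0.137 -0.002] z [ 0.002 -0.001 -1.   ] F [-0.1  0.5  0.8] op 0.03 g 0.0
d [0.0011 0.0008 0.0125] r [-0.0012  0.0017  0.    ] rows 2.0
```

```bash
python3 jog.py '.03 .0011 .0008 .0125 0 0 0;.03 .0011 .0008 .0125 0 0 0;.03 .0011 .0008 .0125 0 0 0;.003 .0011 .0008 .0125 0 0 0;.003 .0011 .0008 .0125 0 0 0;.003 .0011 .0008 .0125 0 0 0;.003 .0011 .0008 .0125 0 0 0;.003 .0011 .0008 .0125 0 0 0;.003 .0011 .0008 .0125 0 0 0' 80
python3 jog.py '.003 0 0 -.02 0 0 0;.003 0 0 -.06 0 0 0;.003 0 0 -.1 0 0 0;.003 0 0 -.12 0 0 0;.003 0 0 -.12 0 0 0;.003 0 0 -.12 0 0 0;.003 0 0 -.12 0 0 0'
python3 - <<'E'
from h import *
o=st(); delta([.4444,.1091,.1704],2.994,o)
E
```

```text
t: 39.52
tool_pos: [0.4839, -0.38, 0.1066]
tool_rot: [0.216, 3.133, -0.002]
contact_force: [1.0, -0.9, 2.0]
opening: 0.0081
grip_force: 81.1
t: 40.1
tool_pos: [0.4824, -0.3784, 0.2228]
tool_rot: [-0.215, -3.131, -0.005]
contact_force: [-1.0, -0.3, -3.1]
opening: 0.0081
grip_force: 80.3
t 40.1 p [ 0.4824 -0.3784  0.2228] x [-0.991  0.137  0.004] z [-0.003  0.003 -1.   ] F [-1.  -0.3 -3.1] op 0.0081 g 80.3
d [0.1042 0.4776 0.0542] r [ 0.0029 -0.0039  0.0102] rows 13.0
```

```bash
python3 jog.py '.003 .1042 .4776 0 0 0 .01;.003 .1042 .4776 0 0 0 .01;.003 .1042 .4776 0 0 0 .01;.003 .1042 .4776 0 0 0 .01;.003 .1042 .4776 0 0 0 .01;.003 .1042 .4776 0 0 0 .01;.003 .1042 .4776 0 0 0 .01;.003 .1042 .4776 0 0 0 .01;.003 .1042 .4776 0 0 0 .01;.003 .1042 .4776 0 0 0 .01;.003 .1042 .4776 0 0 0 .01;.003 .1042 .4776 0 0 0 .01;.003 .1042 .4776 .03 0 0 .01;.003 .1042 .4776 .057 0 0 .01;.003 .1042 .4776 .057 0 0 .01;.003 .1042 .4776 .057 0 0 .01;.003 .1042 .4776 .057 0 0 .01;.003 .1042 .4776 .057 0 0 .01'
python3 - <<'E'
from sil import *
o=st(); save('wrist','pics/w_n.png')
w=cv2.imread('pics/w_n_raw.png'); hsv=cv2.cvtColor(w,cv2.COLOR_BGR2HSV)
for c in(320,355,365,420,430,440,450):
    s=hsv[:,c,1]; m=(s<60)&(hsv[:,c,2]>90); r=np.flatnonzero(np.diff(np.r_[0,m.astype(int),0]))
    print(c,[(int(a),int(b)) for a,b in r.reshape(-1,2) if b-a>5])
z=o['tool_pos'][2]-.13
print(rows(0,.0376,.034),rows(0,.0376,.058),rows(0,z,.02))
delta([.4443,.1091,.1676],2.994,o)
E
```

```text
t: 41.6
tool_pos: [0.4466, 0.1075, 0.1702]
tool_rot: [0.233, 3.131, 0.0]
contact_force: [0.7, 0.3, -2.4]
opening: 0.0078
grip_force: 80.5
t 41.6 p [0.4466 0.1075 0.1702] x [-0.989  0.148 -0.002] z [ 0.002  0.    -1.   ] F [ 0.7  0.3 -2.4] op 0.0078 g 80.5
320 [(36, 57), (130, 324)]
355 [(51, 72), (171, 253)]
365 [(55, 88), (171, 271)]
420 [(193, 249), (317, 330)]
430 [(191, 253)]
440 [(191, 253)]
450 [(191, 253)]
[np.float64(171.26334242611756), np.float64(280.93083521769336)] [np.float64(131.2439853153296), np.float64(324.48874809115773)] [np.float64(192.64282808990768), np.float64(255.602975005561)]
d [0.0025 0.0012 0.0026] r [ 0.0004  0.0018 -0.0007] rows 2.0
```

```bash
python3 jog.py '.003 .0016 0 .002 0 0 0;.003 .0016 .01 .002 0 0 0;.003 .0016 .02 .002 0 0 0;.003 .0016 .03 .002 0 0 0;.003 .0016 .038 .002 0 0 0;.003 .0016 .044 .002 0 0 0;.003 .0016 .044 .002 0 0 0;.003 .0016 .044 .002 0 0 0'
python3 jog.py '.003 0 .01 0 0 0 0;.003 0 .02 0 0 0 0;.003 0 .028 0 0 0 0;.003 0 .028 0 0 0 0'
python3 jog.py '.003 0 .0015 0 0 0 0;.003 0 .003 0 0 0 0;.003 0 .003 0 0 0 0'
```

```text
t: 42.32
tool_pos: [0.4507, 0.1521, 0.1669]
tool_rot: [0.229, 3.133, -0.0]
contact_force: [0.4, 0.0, -1.8]
opening: 0.0079
grip_force: 80.4
t: 42.65
tool_pos: [0.4549, 0.1808, 0.167]
tool_rot: [0.229, 3.133, 0.001]
contact_force: [0.6, 0.1, -2.5]
opening: 0.0081
grip_force: 80.4
t: 42.9
tool_pos: [0.4552, 0.1824, 0.1669]
tool_rot: [-0.231, -3.133, -0.0]
contact_force: [0.1, -0.5, -2.0]
opening: 0.0084
grip_force: 80.4
```

```bash
python3 jog.py '.003 0 .0015 0 0 0 0;.003 0 .003 0 0 0 0;.003 0 .003 0 0 0 0'
python3 jog.py '.003 0 .0015 0 0 0 0;.003 0 .003 0 0 0 0;.003 0 .003 0 0 0 0'
python3 jog.py '.003 0 .001 0 0 0 0;.003 0 .002 0 0 0 0;.003 0 .002 0 0 0 0'
```

```text
t: 43.15
tool_pos: [0.4556, 0.1848, 0.1669]
tool_rot: [-0.231, -3.133, 0.002]
contact_force: [-0.5, -2.0, -2.0]
opening: 0.0083
grip_force: 80.5
t: 43.4
tool_pos: [0.4557, 0.185, 0.1672]
tool_rot: [-0.231, -3.132, 0.014]
contact_force: [-2.8, -12.9, 2.3]
opening: 0.0078
grip_force: 81.2
t: 43.65
tool_pos: [0.4558, 0.1852, 0.1673]
tool_rot: [-0.232, -3.131, 0.021]
contact_force: [-4.6, -19.2, 5.3]
opening: 0.0076
grip_force: 81.5
```

```bash
python3 jog.py '.003 0 -.004 0 0 0 0;.022 0 -.004 0 0 0 0;.022 0 -.004 0 0 0 0;.022 0 -.004 0 0 0 0;.022 0 -.004 -.005 0 0 0;.022 0 -.004 -.02 0 0 0;.03 0 -.004 -.06 0 0 0;.03 -.02 -.004 -.1 0 0 0;.03 -.06 -.004 -.1 0 0 0;.03 -.06 -.004 -.1 0 0 0;.03 -.06 -.004 -.1 0 0 0;.03 -.06 -.004 -.1 0 0 0'
python3 - <<'E'
from h import *
o=st()
for n in('wrist','side','top'): save(n,f'pics/{n}_z.png')
w,s,t=[cv2.imread(f'pics/{n}_z_raw.png') for n in('wrist','side','top')]
c=np.zeros((600,800,3),np.uint8)
f=lambda im,x0,y0,x1,y1,k: cv2.resize(im[y0:y1,x0:x1],None,fx=k,fy=k,interpolation=cv2.INTER_CUBIC)
a=f(w,200,60,470,280,1.6); c[:a.shape[0],:a.shape[1]]=a   # 432x352
b=f(s,250,180,400,330,2.4); c[:360,435:435+360]=b
d=f(t,160,160,490,310,1.6); c[360:600,:528]=d
cv2.imwrite('pics/final.png',c)
E
```

```text
t: 44.65
tool_pos: [0.5148, 0.1777, 0.2668]
tool_rot: [-0.231, -3.132, -0.0]
contact_force: [-0.1, 0.2, -0.5]
opening: 0.0302
grip_force: 0.0
t 44.65 p [0.5148 0.1777 0.2668] x [-0.989  0.147  0.001] z [-0.001  0.    -1.   ] F [-0.1  0.2 -0.5] op 0.0302 g 0.0
```

View pics/final.png

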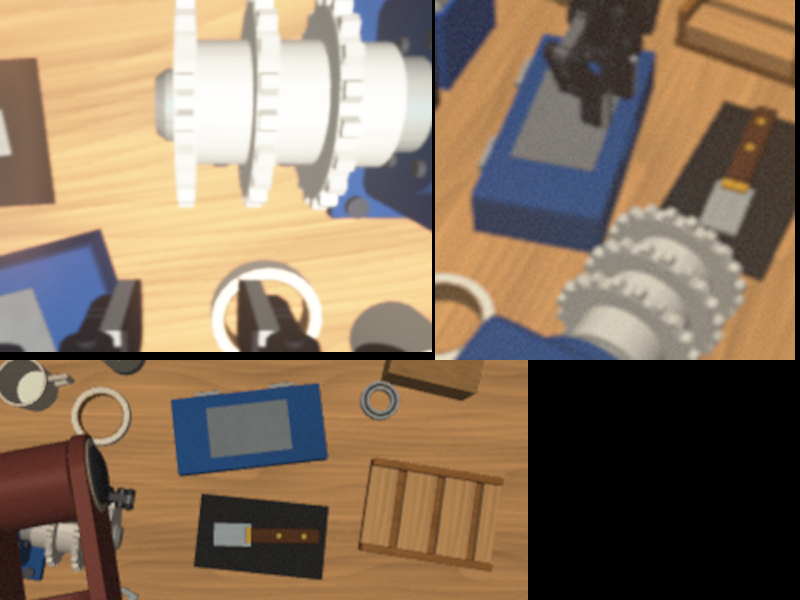

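```bash
python3 - <<'E'
from h import *
o=st(); delta([.4491,.1405,.169],2.994,o)
E
```

```text
t 44.8 p [0.5141 0.1777 0.2667] x [-0.989  0.146  0.   ] z [-0.  0. -1.] F [ 0.6 -0.2  0.2] op 0.0302 g 0.0
d [ 0.0588 -0.0463  0.0977] r [ 0.0001 -0.0004  0.0009] rows 4.0
```

```bash
python3 jog.py '0 .0588 -.0463 0 0 0 0;0 .0588 -.0463 0 0 0 0;0 .0588 -.0463 .03 0 0 0;0 .0588 -.0463 .07 0 0 0;0 .0588 -.0463 .0977 0 0 0;0 .0588 -.0463 .0977 0 0 0;0 .0588 -.0463 .0977 0 0 0;0 .0588 -.0463 .0977 0 0 0'
python3 jog.py '0 0 .006 0 0 0 0;0 0 .012 0 0 0 0;0 0 .018 0 0 0 0;0 0 .018 0 0 0 0'
python3 jog.py '0 0 .003 0 0 0 0;0 0 .006 0 0 0 0;0 0 .006 0 0 0 0'
```

```text
t: 45.47
tool_pos: [0.4509, 0.1406, 0.1712]
tool_rot: [0.23, 3.13, 0.001]
contact_force: [0.2, -0.4, -0.2]
opening: 0.0002
grip_force: 0.0
t: 45.8
tool_pos: [0.4536, 0.1593, 0.1705]
tool_rot: [0.229, 3.131, 0.002]
contact_force: [0.7, -0.4, -0.0]
opening: 0.0004
grip_force: 0.0
t: 46.05
tool_pos: [0.4537, 0.1645, 0.1692]
tool_rot: [-0.23, -3.133, -0.0]
contact_force: [0.3, -0.2, -0.8]
opening: 0.0005
grip_force: 0.0
```

```bash
python3 jog.py '0 0 .003 0 0 0 0;0 0 .005 0 0 0 0;0 0 .005 0 0 0 0'
python3 jog.py '0 0 .002 0 0 0 0;0 0 .003 0 0 0 0;0 0 .003 0 0 0 0'
python3 jog.py '0 0 .002 0 0 0 0;0 0 .003 0 0 0 0;0 0 .003 0 0 0 0'
```

```text
t: 46.3
tool_pos: [0.4542, 0.1668, 0.1696]
tool_rot: [-0.231, -3.132, 0.01]
contact_force: [-2.9, -9.1, 4.1]
opening: 0.0002
grip_force: 4.8
t: 46.55
tool_pos: [0.4546, 0.1676, 0.1704]
tool_rot: [-0.232, -3.132, 0.018]
contact_force: [-6.1, -18.1, 9.0]
opening: 0.0004
grip_force: 9.3
t: 46.8
tool_pos: [0.4552, 0.1685, 0.1716]
tool_rot: [-0.233, -3.132, 0.026]
contact_force: [-8.6, -25.8, 15.8]
opening: 0.0006
grip_force: 13.9
```

```bash
python3 jog.py '0 0 -.02 0 0 0 0;0 0 -.05 0 0 0 0;0 0 -.06 0 0 0 0;0 0 -.06 -.04 0 0 0;0 .04 -.06 -.08 0 0 0;0 .08 -.06 -.12 0 0 0;0 .08 -.06 -.12 0 0 0;0 .08 -.06 -.12 0 0 0;0 .08 -.06 -.12 0 0 0;0 .08 -.06 -.12 0 0 0'
python3 - <<'E'
from h import *
o=st(); save('top','pics/t_end.png')
a=cv2.imread('pics/top_z_raw.png').astype(int); b=cv2.imread('pics/t_end_raw.png').astype(int); z=cv2.imread('pics/top0_raw.png')
hsv=cv2.cvtColor(b.astype(np.uint8),cv2.COLOR_BGR2HSV); h0=cv2.cvtColor(z,cv2.COLOR_BGR2HSV)
# scraper pixels inside mat: brighter than mat
for n,H in(('start',h0),('end',hsv)):
    m=H[:,:,2]>50; m[:, :285]=0; m[:,362:]=0; m[:250]=0; m[:262]=m[:262]; m[285:]=0
    # blade: bright low-sat
    bl=(H[245:295,282:366,2]>110)&(H[245:295,282:366,1]<70); ys,xs=np.nonzero(bl); print(n,'blade',xs.mean()+282,ys.mean()+245,xs.min()+282,xs.max()+282,len(xs))
    ha=(H[245:295,282:366,2]>45)&(H[245:295,282:366,2]<120)&(H[245:295,282:366,1]>130)&((H[245:295,282:366,0]<12)); ys,xs=np.nonzero(ha); print('  handle',xs.mean()+282,ys.mean()+245,len(xs))
E
```

```text
t: 47.63
tool_pos: [0.3673, 0.1274, 0.2885]
tool_rot: [-0.231, -3.133, 0.0]
contact_force: [-0.9, 0.2, -0.6]
opening: -0.0003
grip_force: 0.0
t 47.63 p [0.3673 0.1274 0.2885] x [-0.989  0.147  0.   ] z [-0.  0. -1.] F [-0.9  0.2 -0.6] op -0.0003 g 0.0
start blade 303.5018587360595 269.3457249070632 294 315 269
  handle 338.23333333333335 270.6933333333333 150
end blade 303.576512455516 268.491103202847 294 316 281
  handle 338.6163522012579 269.54716981132077 159
```

Scraper sits where it started, on the mat. The lid is shut, and the sprockets are stacked and pushed home.

```bash
python3 -c "
from station import ctrl, viewer, telemetry
print(ctrl.finish_job())"
```

```text
the job is handed in; nothing more can be done
None
```

The job is handed in, with no verdict returned: the longest key is seated in the shaft slot, all three sprockets are pushed home over it with bosses towards the gearbox, the other two keys are in the box with the lid shut, and the scraper is back on its mat.

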